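Load the cell carrier into the photometer

TASK

Take the narrow cell carrier with the two square wells from its rest and slide it, wells end first, into the bay in the front of the photometer. Push it gently on through the drag until you feel the sprung stop inside, leave it resting against that stop without ramming it, and then throw the clamp lever fully over to lock. Leave the wide carrier, bottles, dish and glassware where they are.

Things in the scene. Friction and masses are not known exactly. Their poses are not given: they have to be found in the camera images.
- carrier: Narrow bar, 130 long x 24 wide x 24 high, 100 to 200 g. Origin: centre of its underside. x axis: along the bar to the front end. Front part hollow aluminium with two 13 mm square dark wells in its top, tip stepped to 20 x 20; rear 50 mm solid steel with dark grip lines, balancing 32 behind its middle. It lies level on one of the two rests, front away from the robot, underside 28 above the table.
- carrier_nose (a point): Centre of the carrier's front end face (65 ahead of its middle, 12 above its underside).
- carrier_grip (a point): Place to hold the carrier: 43 behind its middle (22 from the rear end), at mid height, 12 above the underside. Grasp across the 24 mm width from above.
- wide_carrier: The other carrier, to be left alone: aluminium bar 130 x 42 wide x 24 high with one round well, too wide for the bay. Origin: centre of its underside. On the rack's other rest.
- rack: Fixed grey plate 150 (x) x 140 (y) x 8 with two rests 130 long, 22 wide, 20 high at y = -42 and +42; which carrier is on which rest varies. Origin: centre of the underside.
- photometer: Fixed instrument. Origin: at table level under the middle of the bay mouth, in the front face. x points straight into the bay, y to the left seen along x, z up. Front block 116 deep, from y = -170 to +65, top 67 high; behind it a box 174 deep, 98 high.
- bay_mouth (a point): Centre of the bay mouth, in the front face, 43.5 above the table; axes as the photometer. The bay is a level blind slot 26.4 wide, 27 high, floor 30 above the table; it flares by 5.5 each side over the first 11 of depth. A sprung shoe in its left wall, about 35 to 55 inside, presses the carrier sideways; beyond it the carrier drags with some 1 to 5 N and stays where it is left.
- stop: Stop unit hidden in the bay; origin and axes are the photometer's. Its sprung plunger is 64 to 88 inside the mouth, set differently each time and not measured: the carrier at the stop sticks out 42 to 66. The plunger yields 1 mm per 3 N, bottoms after 7 mm, and must not be pressed by the carrier with over 12 N. The drag keeps the carrier against it after letting go.
- clamp (a joint): Clamp lever angle in rad: 0 open (leans towards the front of the photometer), 1.0 locked (leans to the back). It starts between 0 and 0.2 and stays where it is left.
- clamp_tip (a point): Centre of the 26 mm ball on the tip of the clamp lever, a 10 mm stalk 75 long that swings about an axis along the photometer's y; pivot 89 above the table, 50 behind the front face and 120 to the right of the bay (y = -120). Push the ball towards the photometer's back (its +x).
- flask: Conical glass flask, 84 across, 134 high, to be left alone. Origin: centre of the underside.
- beaker: Glass beaker, 70 across, 85 high, to be left alone. Origin: centre of the underside.
- wash_bottle: White plastic bottle, 68 across, 170 high, to be left alone. Origin: centre of the underside.
- reagent_jar: Small amber jar, 40 across, 50 high, standing between rack and photometer, to be left alone. Origin: centre of the underside.
- dish: White bowl, 90 across, 30 high, to be left alone. Origin: centre of the underside.

How it is judged:
By the outcome, as a careful person would: the job done as asked, in the order asked, and still so for the second after the job is handed in, with the robot touching nothing.
It also fails if it takes over 72 s, if anything falls off the work surface, if the arm or the gripper's body presses on something with over 40 N, if the wrist force passes 120 N, or if a joint passes its speed limit or range.

ROBOT

A 6-joint arm with a two-finger parallel gripper is mounted at the origin on the work surface. World frame = base frame: x ahead of the robot, y to its left, z up, the work surface at z = 0. Lengths are in mm, angles in rad, forces in N, time in s.
With the tool pointing down it reaches from about 350 to 775 mm from the base axis. Payload 7.3 kg.
Tool frame: the origin (TCP) lies on the centre line of the jaws, within the pads' length; the fingertips stand 22 mm ahead of it and the grasp point (between the pads) lies 3 mm ahead of it; x points along the fingers, z is the direction in which the jaws open and shut, and the axes are right-handed (so a half turn about x gives the same grasp; the last joint's range is limited). The gripper opens to 92 mm and grips with 3 to 60 N. Pads are 19 mm wide; open, the fingers measure 130 mm over their backs; the gripper's body (75 mm by 190 mm) begins 47 mm behind the grasp point.
Start: joints at [-1.397, 0.342, 1.524, -0, 1.275, -0.146], TCP at [165.07, -498.392, 248.741] pointing down, gripper open.
Joint ranges: [-2.53, 2.53], [-0.77, 2.02], [0.04, 2.7], [-1, 4.14], [0.28, 2.66], [-3.11, 3.11]. Speed limits (rad/s): [2.57, 2.57, 3.14, 3.14, 3.14, 3.14].

INTERFACE

Orientations are given as [roll, pitch, yaw] about the fixed x, y, z axes, in that order (R = Rz(yaw) Ry(pitch) Rx(roll)).
In Python, from plant import readout, imaging, bot gives the robot as it stands.
- The arm moves only by the tool arm_command, never from a script. Its argument "plan" is a list of rows, each an object of numbers: "tx", "ty", "tz": the shift along the tool's x, y, z in cm; "wx", "wy", "wz": the turn, a rotation vector about the tool's x, y, z in rad; "jaw": the opening, from -1 (shut) to 1 (fully open). In form: [{"tx": .., "ty": .., "tz": .., "wx": .., "wy": .., "wz": .., "jaw": ..}, ...]. A call has 1 to 20 rows; each row shifts and turns the commanded pose from where the row before left it, along the tool's axes as they then stand; what a row does not reach is not made up. A row lasts 1/10 s, in which the tool goes at most 50 mm and 8.59 degrees, less where a joint would pass 70% of its speed; a pose out of reach is approached as far as the arm can. A call with a gripper value outside its range is refused whole. The fingers move at their own pace and stop on an object; the grip force is fixed at half the most. Time passes only in rows, so rows that do not move let the fingers close. It gives the time, the measured TCP pose, the force and the opening at its end, in the units of the state.
- readout.get_obs(): the state, without advancing time (a new reading comes with each control period).
- imaging.capture(name): name is "scene" or "top"; returns the picture (384x512x3 uint8, blue, green, red); there is no depth.
- imaging.get_calibration(name): a dict with "fx", "fy", "cx", "cy" (pixels), "position" and "rotation" of the camera in the world. Camera axes: x right, y up, looking along -z (the intrinsics and any distortion apply to the point x, -y, -z); pixel columns grow to the right and rows downward; lengths in mm; the calibration is good to about 2 mm. A picture is of the moment at which its call begins. get_calibration takes no time and is no camera call.
- bot.close_job(): hands the job in, once; it reports no verdict.
The state is a dict: "time": time; "joint_positions": joint angles; "dq": joint speeds; "tau": joint torques, N m; "tool_pos": TCP position; "tcp_rot": TCP orientation; "contact_force": force on the tool from outside, world axes, zero at the start; "moment": the same for the moment, N m; "grip_width": finger opening in mm.
Only numpy, scipy, OpenCV 4.12 (cv2) and the standard library are available. Lean on these libraries where they do the work, as an engineer would, in place of code of your own. Each camera call takes 0.05 s, during which the arm holds its last target.

## Working session

There is one attempt and no reset: what is moved stays moved. The work goes in short steps, Python scripts to look and compute and a tool call to move; the robot and the scene stay as the last step left them, time stands still between calls to the robot, and variables do not carry over. Pictures are saved under pics/ and viewed, and the job is handed in when it is done.

Besides the shell and the picture viewer there is one more tool, called after "Call:" in YAML: its name, and indented under it one key for each argument. arm_command: Moves the arm, as the interface text tells. Its arguments: {"type":"object","properties":{"plan":{"type":"array"}},"required":["plan"]}

```bash
ls; mkdir -p pics; python3 - <<'E'
from plant import readout, imaging, bot
import cv2
print(readout.get_obs())
for n in ("scene","top"):
    cv2.imwrite(f"pics/{n}0.png",imaging.capture(n)); print(imaging.get_calibration(n))
E
```

```text
pics
{'time': 0.0, 'joint_positions': array([-1.39700534e+00,  3.42711146e-01,  1.52503883e+00, -3.97363431e-06,
        1.27540693e+00, -1.45994684e-01]), 'dq': array([-0.00155693, -0.0004603 , -0.00145088,  0.000464  , -0.00104632,
        0.00056762]), 'tau': array([ 2.09024515e-04, -4.31244421e+01, -2.44222820e+01,  7.19266268e-02,
        5.60265896e-02, -1.28948964e-04]), 'tool_pos': array([ 164.99577027, -497.99164719,  248.0433423 ]), 'tcp_rot': array([2.99802707, 1.56923208, 1.74701757]), 'contact_force': array([ 0.82761807,  0.87650941, -0.02627241]), 'moment': array([-0.01194573,  0.02753883,  0.0122458 ]), 'grip_width': 91.88349663591174}
{'fx': 392.36397228079403, 'fy': 392.36397228079403, 'cx': 250.9044283934383, 'cy': 191.78417041190724, 'position': array([1183.64173438, -298.06541545,  838.88440317]), 'rotation': array([ 0.76378158, -0.01912639,  1.08048017])}
{'fx': 420.90565208205794, 'fy': 420.90565208205794, 'cx': 261.922354037896, 'cy': 194.13355542044735, 'position': array([ 418.80781274,   50.70337756, 1344.16116596]), 'rotation': array([ 0.13192401,  0.00547335, -1.59642786])}
```

View pics/scene0.png

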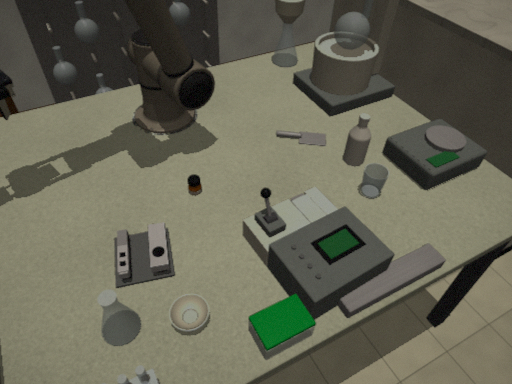

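View pics/top0.png

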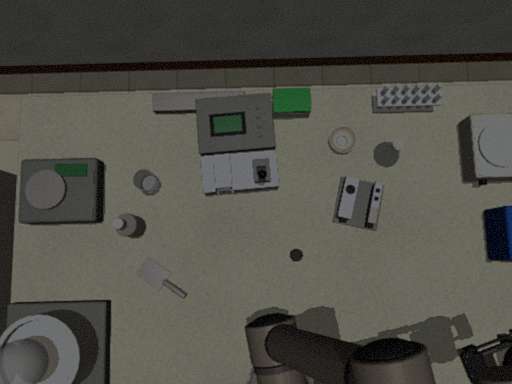

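The pictures show the narrow carrier at about (375,197) in the top view, with the wide one at (349,200). The photometer is front-down around (240,170), its lever ball is at (262,173), and the jar is at (296,255). Next I'll zoom in and check the rotation convention.

```bash
cat > h.py <<'E'
import numpy as np, cv2
from scipy.spatial.transform import Rotation as R
from plant import readout, imaging, bot
MODE='rpy'
def cam(n):
    c=imaging.get_calibration(n); r=np.array(c['rotation'])
    M=R.from_euler('xyz',r).as_matrix() if MODE=='rpy' else R.from_rotvec(r).as_matrix()
    return c,M
def ray(n,u,v):
    c,M=cam(n); d=M@np.array([(u-c['cx'])/c['fx'],-(v-c['cy'])/c['fy'],-1.]); return np.array(c['position']),d
def onz(n,u,v,z):
    p,d=ray(n,u,v); return p+d*(z-p[2])/d[2]
def proj(n,P):
    c,M=cam(n); q=M.T@(np.asarray(P,float)-c['position']); return np.array([c['cx']+c['fx']*q[0]/-q[2], c['cy']+c['fy']*q[1]/q[2]])
def two(a,b):
    p1,d1=ray('top',*a);p2,d2=ray('scene',*b)
    A=np.array([d1,-d2]).T; s=np.linalg.lstsq(A,p2-p1,rcond=None)[0]
    x,y=p1+s[0]*d1,p2+s[1]*d2; return (x+y)/2,np.linalg.norm(x-y)
E
python3 - <<'E'
import h
from h import *
for m in('rpy','rv'):
    h.MODE=m
    print(m,onz('top',296,255,50),onz('scene',194,180,50),two((262,173),(265,193)),proj('scene',[0,0,0]),proj('top',[0,0,0]))
t=cv2.imread('pics/top0.png'); s=cv2.imread('pics/scene0.png')
def crop(im,x0,y0,w,h_,k,o): cv2.imwrite(o,cv2.resize(im[y0:y0+h_,x0:x0+w],None,fx=k,fy=k,interpolation=cv2.INTER_CUBIC))
crop(t,190,85,110,115,5,'pics/t_ph.png'); crop(t,325,165,70,75,8,'pics/t_r.png')
crop(s,230,170,170,140,4,'pics/s_ph.png'); crop(s,100,210,90,85,7,'pics/s_r.png')
E
```

```text
rpy [401.21611931 -45.45870125  50.        ] [409.12987761 -51.75849955  50.        ] (array([635.9378007 ,  49.55050479, 160.20006942]), np.float64(4.109569189158894)) [165.1900456  114.66576699] [284.5873651  388.73427788]
rv [335.86608321  63.10696785  50.        ] [743.93366661 165.94005405  50.        ] (array([716.07659796, 258.26315768,  13.4010292 ]), np.float64(302.78054593445745)) [34.17258633 10.40301173] [320.01371102 363.50280512]
```

View pics/t_ph.png

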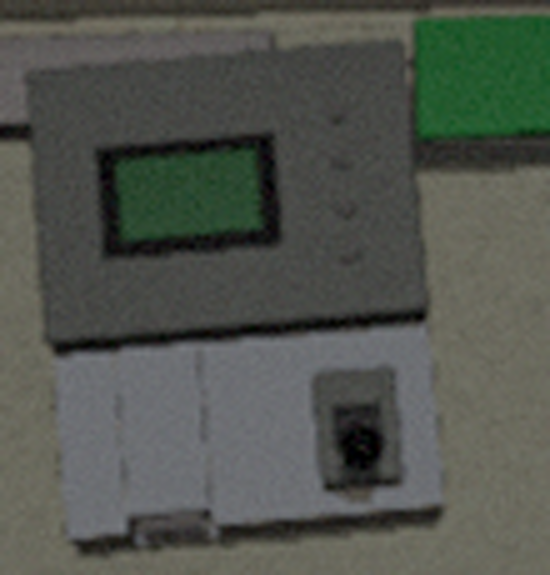

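View pics/t_r.png

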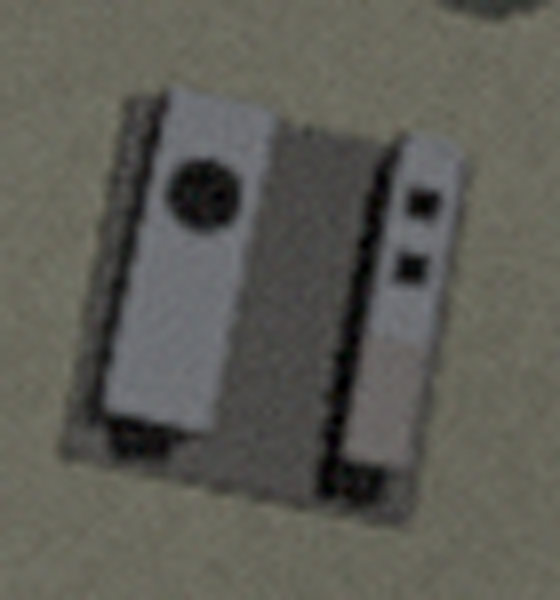

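View pics/s_ph.png

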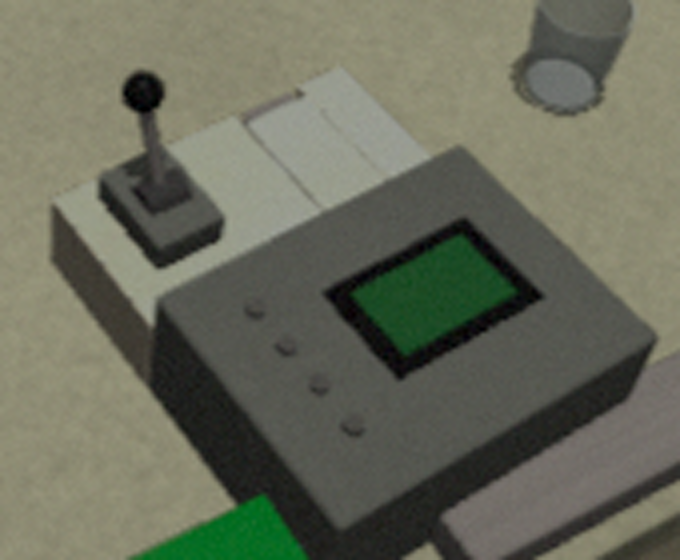

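View pics/s_r.png

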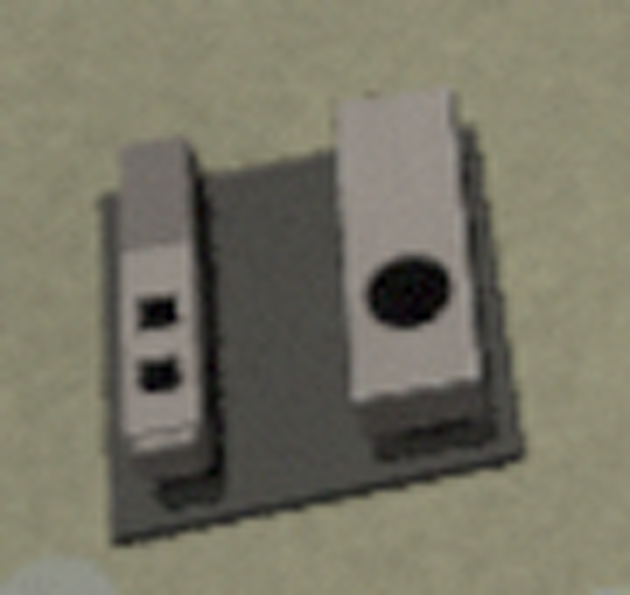

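```bash
cat >> h.py <<'E'
from scipy.ndimage import map_coordinates
def edge(g,a,b,half=3,trim=.12):
    a,b=np.array(a,float),np.array(b,float);t=(b-a)/np.linalg.norm(b-a);n=np.array([-t[1],t[0]])
    pts=[];o=np.arange(-half,half+.01,.25)
    for s in np.linspace(trim,1-trim,30):
        c=a+s*(b-a);q=c[:,None]+n[:,None]*o
        pr=map_coordinates(g,[q[1],q[0]],order=1);pr=np.convolve(pr,np.ones(4)/4,'same')
        gr=np.abs(np.gradient(pr));gr[:4]=gr[-4:]=0
        w=gr**2; w[np.abs(o-o[gr.argmax()])>1]=0
        pts.append(c+n*(w@o/w.sum()))
    pts=np.array(pts,np.float32)
    vx,vy,x,y=cv2.fitLine(pts,cv2.DIST_HUBER,0,.01,.01).ravel()
    r=np.abs((pts-[x,y])@[-vy,vx])
    return (np.array([x,y]),np.array([vx,vy]),np.median(r))
def isect(l,m):
    s=np.linalg.solve(np.array([l[1],-m[1]]).T,m[0]-l[0]);return l[0]+s[0]*l[1]
def mean(n,k=6): return np.mean([imaging.capture(n).astype(float) for _ in range(k)],0)
E
python3 - <<'E'
from h import *
T=mean('top');S=mean('scene');np.save('T.npy',T);np.save('S.npy',S)
T=T.mean(2);S=S.mean(2)
def quad(n,g,pts,z,off,k):
    P=[np.array(p)/k+off for p in pts];E=[edge(g,P[i],P[(i+1)%4]) for i in range(4)]
    C=[isect(E[i-1],E[i]) for i in range(4)]
    W=np.array([onz(n,*c,z) for c in C])[:,:2]
    print(n,'px',np.round(C,1).tolist(),'res',[round(float(e[2]),2) for e in E]);print(' W',np.round(W,1).tolist(),'len',np.round(np.linalg.norm(W-np.roll(W,-1,0),axis=1),1))
    d=[np.degrees(np.arctan2(*(W[(i+1)%4]-W[i])[::-1])) for i in range(4)];print(' dirs',np.round(d,2))
    return W
quad('top',T,[(57,345),(70,538),(441,508),(427,325)],67,(190,85),5)
quad('top',T,[(27,72),(50,340),(427,315),(405,40)],98,(190,85),5)
quad('scene',S,[(160,300),(338,528),(655,338),(462,148)],98,(230,170),4)
quad('scene',S,[(52,208),(152,300),(428,155),(340,68)],67,(230,170),4)
quad('top',T,[(400,135),(347,460),(407,465),(465,150)],52,(325,165),8)
quad('scene',S,[(120,150),(125,440),(200,430),(188,140)],52,(100,210),7)
print('ball',two((190+357/5,85+445/5),(230+144/4,170+91/4)))
for z in(52,):
  print([onz('top',325+u/8,165+v/8,z) for u,v in((423,203),(411,269))],[onz('scene',100+u/7,210+v/7,z) for u,v in((159,375),(158,313))])
E
```

```text
top px [[200.39999389648438, 155.10000610351562], [202.6999969482422, 192.5], [278.0, 185.8000030517578], [274.8999938964844, 149.0]] res [0.14, 0.16, 0.15, 0.1]
 W [[715.5, 241.0], [598.3, 234.6], [612.8, 3.4], [728.8, 9.5]] len [117.4 231.7 116.1 231.9]
 dirs [-176.84  -86.41    3.02   93.28]
top px [[194.10000610351562, 98.4000015258789], [198.5, 155.10000610351562], [276.0, 149.10000610351562], [270.20001220703125, 91.80000305175781]] res [0.08, 0.06, 0.26, 0.16]
 W [[887.3, 254.6], [708.6, 242.1], [720.7, 7.2], [902.1, 19.7]] len [179.1 235.3 181.8 235.3]
 dirs [-176.02  -87.05    3.94   93.59]
scene px [[268.1000061035156, 244.1999969482422], [314.3999938964844, 302.5], [394.8999938964844, 253.8000030517578], [344.6000061035156, 205.60000610351562]] res [0.05, 0.07, 0.09, 0.03]
 W [[731.0, 4.8], [903.3, 16.3], [887.8, 249.8], [715.7, 238.3]] len [172.7 234.  172.5 234. ]
 dirs [   3.81   93.78 -176.18  -86.26]
scene px [[241.0, 219.8000030517578], [265.0, 245.8000030517578], [337.70001220703125, 209.0], [317.3999938964844, 188.8000030517578]] res [0.18, 0.05, 0.07, 1.02]
 W [[6
[... 370 characters left out ...]
 [617.9, -323.0]] len [128.3  25.2 130.8  26.4]
 dirs [ 166.33 -100.28  -14.07   85.12]
scene px [[116.30000305175781, 230.0], [117.0, 274.6000061035156], [128.8000030517578, 272.5], [126.5999984741211, 228.89999389648438]] res [0.08, 0.02, 0.07, 0.02]
 W [[489.3, -294.9], [618.1, -327.3], [625.0, -301.9], [497.4, -270.8]] len [132.8  26.3 131.4  25.4]
 dirs [ -14.13   74.71  166.3  -108.66]
ball (array([634.00983746,  52.29334887, 157.86427709]), np.float64(1.968076050043046))
[array([ 592.67157664, -305.77679113,   52.        ]), array([ 567.09774455, -299.56349357,   52.        ])] [array([ 594.74173993, -307.60825104,   52.        ]), array([ 570.015396  , -301.13555141,   52.        ])]
```

Both views agree on sizes and yaw (photometer about +3.7°, carrier about -14.1°). They differ by about 4 mm in y and 2 mm in x, so I'll average them and check relatively later. Now the approach numbers.

```bash
cat >> h.py <<'E'
def tool():
    o=readout.get_obs();M=R.from_euler('xyz',o['tcp_rot']).as_matrix();return o,np.array(o['tool_pos']),M
def delta(p,yaw,M0=None):
    """desired: tool x down, tool z along +-(carrier y) where yaw is carrier yaw"""
    o,p0,M=tool()
    best=None
    for s in(1,-1):
        z=s*np.array([-np.sin(yaw),np.cos(yaw),0]);x=np.array([0,0,-1.]);D=np.array([x,np.cross(z,x),z]).T
        rv=R.from_matrix(M.T@D).as_rotvec()
        if best is None or np.linalg.norm(rv)<np.linalg.norm(best[0]):best=(rv,D)
    rv,D=best
    print('pos',np.round(p0,2),'rotvec tool',np.round(rv,4),'trans after turn cm',np.round(D.T@(np.array(p)-p0)/10,3),'before turn',np.round(M.T@(np.array(p)-p0)/10,3),'F',np.round(o['contact_force'],2),'w',round(o['grip_width'],2),'t',o['time'])
    print(np.round(D,3).tolist(), 'q',np.round(o['joint_positions'],3))
E
python3 -c "
from h import *
delta([515.3,-286,140],np.radians(-14.1))"
```

```text
pos [ 165.09 -498.4   248.74] rotvec tool [ 5.659e-01  1.000e-04 -0.000e+00] trans after turn cm [ 10.874  28.791 -29.131] before turn [10.873 39.922 -9.154] F [-0.15  0.47  0.8 ] w 91.82 t 0.7
[[0.0, 0.97, -0.244], [0.0, -0.244, -0.97], [-1.0, 0.0, -0.0]] q [-1.397  0.342  1.524  0.     1.275 -0.146]
```

Call:
arm_command:
  plan:
    - {"wx": 0.1415,"jaw": 0}
    - {"wx": 0.1415,"jaw": 0}
    - {"wx": 0.1415,"jaw": 0}
    - {"wx": 0.1415,"jaw": 0}
    - {"tx": 0.5,"ty": 2.0,"tz": -2.1,"jaw": 0}
    - {"tx": 0.8,"ty": 2.0,"tz": -2.1,"jaw": 0}
    - {"tx": 0.8,"ty": 2.0,"tz": -2.1,"jaw": 0}
    - {"tx": 0.8,"ty": 2.0,"tz": -2.1,"jaw": 0}
    - {"tx": 0.8,"ty": 2.0,"tz": -2.1,"jaw": 0}
    - {"tx": 0.8,"ty": 2.0,"tz": -2.1,"jaw": 0}
    - {"tx": 0.8,"ty": 2.1,"tz": -2.1,"jaw": 0}
    - {"tx": 0.8,"ty": 2.1,"tz": -2.1,"jaw": 0}
    - {"tx": 0.8,"ty": 2.1,"tz": -2.1,"jaw": 0}
    - {"tx": 0.8,"ty": 2.1,"tz": -2.1,"jaw": 0}
    - {"tx": 0.8,"ty": 2.1,"tz": -2.1,"jaw": 0}
    - {"tx": 0.8,"ty": 2.1,"tz": -2.1,"jaw": 0}
    - {"tx": 0.8,"ty": 2.1,"tz": -2.0,"jaw": 0}
    - {"tx": 0.8,"ty": 2.1,"tz": -1.9,"jaw": 0}
    - {"jaw": 0}
    - {"jaw": 0}

```text
invalid input at $.plan[0]: expected keys tx, ty, tz, wx, wy, wz, jaw
```

```bash
python3 -c "
from h import *
delta([515.3,-286,43],np.radians(-14.1))
t=imaging.capture('top');s=imaging.capture('scene')
cv2.imwrite('pics/a1.png',np.hstack([cv2.resize(t[150:260,300:420],None,fx=3.3,fy=4),cv2.resize(s[180:300,60:200],None,fx=2.8,fy=3.667)]))"
```

```text
pos [ 165.09 -498.4   248.74] rotvec tool [ 5.659e-01  1.000e-04 -0.000e+00] trans after turn cm [ 20.574  28.791 -29.131] before turn [20.573 39.922 -9.155] F [-0.15  0.47  0.8 ] w 91.82 t 0.7
[[0.0, 0.97, -0.244], [0.0, -0.244, -0.97], [-1.0, 0.0, -0.0]] q [-1.397  0.342  1.524  0.     1.275 -0.146]
```

View pics/a1.png

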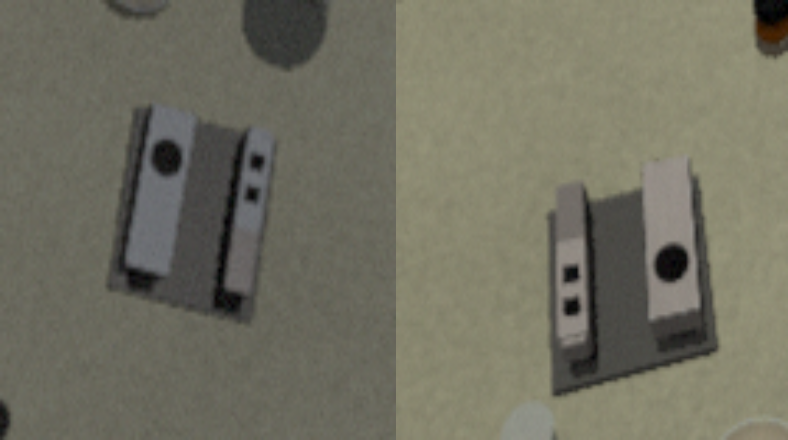

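The call was refused because every row needs all the keys. The scene is unchanged.

Call:
arm_command:
  plan:
    - {"tx": 0,"ty": 0,"tz": 0,"wx": 0.1415,"wy": 0,"wz": 0,"jaw": 0}
    - {"tx": 0,"ty": 0,"tz": 0,"wx": 0.1415,"wy": 0,"wz": 0,"jaw": 0}
    - {"tx": 0,"ty": 0,"tz": 0,"wx": 0.1415,"wy": 0,"wz": 0,"jaw": 0}
    - {"tx": 0,"ty": 0,"tz": 0,"wx": 0.1415,"wy": 0,"wz": 0,"jaw": 0}
    - {"tx": 0.8,"ty": 2.2,"tz": -2.2,"wx": 0,"wy": 0,"wz": 0,"jaw": 0}
    - {"tx": 0.8,"ty": 2.2,"tz": -2.2,"wx": 0,"wy": 0,"wz": 0,"jaw": 0}
    - {"tx": 0.8,"ty": 2.2,"tz": -2.2,"wx": 0,"wy": 0,"wz": 0,"jaw": 0}
    - {"tx": 0.8,"ty": 2.2,"tz": -2.2,"wx": 0,"wy": 0,"wz": 0,"jaw": 0}
    - {"tx": 0.8,"ty": 2.2,"tz": -2.2,"wx": 0,"wy": 0,"wz": 0,"jaw": 0}
    - {"tx": 0.8,"ty": 2.2,"tz": -2.2,"wx": 0,"wy": 0,"wz": 0,"jaw": 0}
    - {"tx": 0.8,"ty": 2.2,"tz": -2.2,"wx": 0,"wy": 0,"wz": 0,"jaw": 0}
    - {"tx": 0.8,"ty": 2.2,"tz": -2.2,"wx": 0,"wy": 0,"wz": 0,"jaw": 0}
    - {"tx": 0.8,"ty": 2.2,"tz": -2.2,"wx": 0,"wy": 0,"wz": 0,"jaw": 0}
    - {"tx": 0.8,"ty": 2.2,"tz": -2.2,"wx": 0,"wy": 0,"wz": 0,"jaw": 0}
    - {"tx": 0.8,"ty": 2.2,"tz": -2.2,"wx": 0,"wy": 0,"wz": 0,"jaw": 0}
    - {"tx": 0.8,"ty": 2.2,"tz": -2.2,"wx": 0,"wy": 0,"wz": 0,"jaw": 0}
    - {"tx": 0.8,"ty": 2.2,"tz": -2.3,"wx": 0,"wy": 0,"wz": 0,"jaw": 0}
    - {"tx": 0,"ty": 0,"tz": 0,"wx": 0,"wy": 0,"wz": 0,"jaw": 0}
    - {"tx": 0,"ty": 0,"tz": 0,"wx": 0,"wy": 0,"wz": 0,"jaw": 0}

```text
time: 2.7
tool_pos: [512.4, -289.3, 144.4]
tcp_rot: [-1.455, 1.57, 3.013]
contact_force: [-0.4, 0.4, -0.6]
grip_width: 46.2
```

```bash
python3 -c "
from h import *
delta([515.3,-286,43],np.radians(-14.1))
t=imaging.capture('top');s=imaging.capture('scene')
cv2.imwrite('pics/a2.png',np.hstack([cv2.resize(t[150:260,300:420],None,fx=3.3,fy=4),cv2.resize(s[180:300,60:200],None,fx=2.8,fy=3.667)]))"
```

```text
pos [ 512.44 -289.34  144.36] rotvec tool [0.0015 0.0001 0.0009] trans after turn cm [10.136  0.196 -0.394] before turn [10.136  0.205 -0.395] F [-0.38  0.35 -0.61] w 46.19 t 2.7
[[0.0, 0.97, -0.244], [0.0, -0.244, -0.97], [-1.0, 0.0, -0.0]] q [-0.644  0.554  1.486 -0.     1.103  1.172]
```

View pics/a2.png

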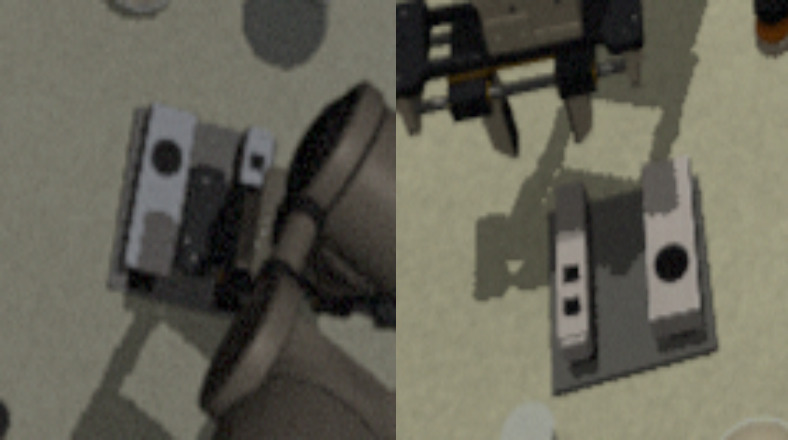

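Call:
arm_command:
  plan:
    - {"tx": 1.1,"ty": 0.2,"tz": -0.4,"wx": 0,"wy": 0,"wz": 0,"jaw": 0}
    - {"tx": 2,"ty": 0,"tz": 0,"wx": 0,"wy": 0,"wz": 0,"jaw": 0}
    - {"tx": 2,"ty": 0,"tz": 0,"wx": 0,"wy": 0,"wz": 0,"jaw": 0}
    - {"tx": 2,"ty": 0,"tz": 0,"wx": 0,"wy": 0,"wz": 0,"jaw": 0}
    - {"tx": 1,"ty": 0,"tz": 0,"wx": 0,"wy": 0,"wz": 0,"jaw": 0}
    - {"tx": 1,"ty": 0,"tz": 0,"wx": 0,"wy": 0,"wz": 0,"jaw": 0}
    - {"tx": 0.5,"ty": 0,"tz": 0,"wx": 0,"wy": 0,"wz": 0,"jaw": 0}
    - {"tx": 0.5,"ty": 0,"tz": 0,"wx": 0,"wy": 0,"wz": 0,"jaw": 0}
    - {"tx": 0,"ty": 0,"tz": 0,"wx": 0,"wy": 0,"wz": 0,"jaw": 0}
    - {"tx": 0,"ty": 0,"tz": 0,"wx": 0,"wy": 0,"wz": 0,"jaw": 0}

```text
time: 3.8
tool_pos: [515.6, -286.5, 44.1]
tcp_rot: [1.121, 1.57, -0.697]
contact_force: [0.7, 0.7, 0.4]
grip_width: 45.9
```

```bash
python3 -c "
from h import *
delta([515.3,-286,43],np.radians(-14.1))
t=imaging.capture('top');s=imaging.capture('scene')
cv2.imwrite('pics/a3.png',np.hstack([cv2.resize(t[150:260,300:420],None,fx=3.3,fy=4),cv2.resize(s[180:300,60:200],None,fx=2.8,fy=3.667)]))"
```

```text
pos [ 515.56 -286.53   44.15] rotvec tool [-0.0001  0.0004 -0.0008] trans after turn cm [ 0.115 -0.038 -0.045] before turn [ 0.115 -0.038 -0.045] F [0.67 0.73 0.41] w 45.87 t 3.8
[[0.0, 0.97, -0.244], [0.0, -0.244, -0.97], [-1.0, 0.0, -0.0]] q [-0.637  0.683  1.571 -0.     0.888  1.18 ]
```

View pics/a3.png

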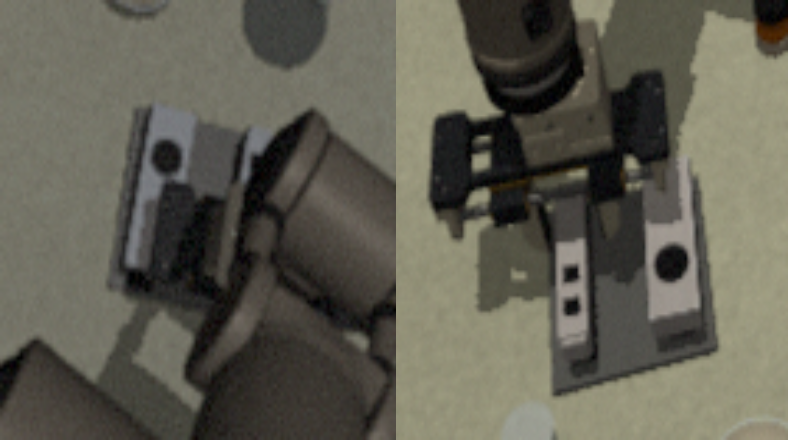

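The fingers straddle the grip, so I'm closing and then lifting.

Call:
arm_command:
  plan:
    - {"tx": 0.1,"ty": 0,"tz": 0,"wx": 0,"wy": 0,"wz": 0,"jaw": -0.3}
    - {"tx": 0,"ty": 0,"tz": 0,"wx": 0,"wy": 0,"wz": 0,"jaw": -0.4}
    - {"tx": 0,"ty": 0,"tz": 0,"wx": 0,"wy": 0,"wz": 0,"jaw": -0.5}
    - {"tx": 0,"ty": 0,"tz": 0,"wx": 0,"wy": 0,"wz": 0,"jaw": -0.7}
    - {"tx": 0,"ty": 0,"tz": 0,"wx": 0,"wy": 0,"wz": 0,"jaw": -1}
    - {"tx": 0,"ty": 0,"tz": 0,"wx": 0,"wy": 0,"wz": 0,"jaw": -1}
    - {"tx": 0,"ty": 0,"tz": 0,"wx": 0,"wy": 0,"wz": 0,"jaw": -1}

```text
time: 4.6
tool_pos: [515.3, -286.8, 42.8]
tcp_rot: [0.383, 1.57, -1.434]
contact_force: [-0.9, -3.3, -0.4]
grip_width: 23.9
```

```bash
python3 -c "
from h import *
delta([515.3,-286,110],np.radians(-14.1))
delta([466,159,110],np.radians(3.7))
s=mean('scene',3);g=s.mean(2);off=np.array((100,210))
P=[np.array(p)/7+off for p in [(125,300),(125,440),(200,430),(195,300)]]
l=edge(g,P[0],P[1]);r=edge(g,P[3],P[2]);
for z in [(l),(r)]:
  a=onz('scene',*(z[0]-z[1]*5),52);b=onz('scene',*(z[0]+z[1]*5),52);print(a,b,np.degrees(np.arctan2(*(b-a)[1::-1])))
"
```

```text
pos [ 515.26 -286.76   42.82] rotvec tool [-0.0002  0.0006 -0.0002] trans after turn cm [-6.718 -0.014 -0.075] before turn [-6.718 -0.013 -0.071] F [-0.9  -3.28 -0.39] w 23.87 t 4.6
[[0.0, 0.97, -0.244], [0.0, -0.244, -0.97], [-1.0, 0.0, -0.0]] q [-6.380e-01  6.840e-01  1.571e+00 -1.000e-03  8.850e-01  1.180e+00]
pos [ 515.26 -286.76   42.82] rotvec tool [-3.108e-01  6.000e-04 -1.000e-04] trans after turn cm [ -6.718  -2.039 -44.801] before turn [ -6.748 -15.642 -42.027] F [-0.9  -3.28 -0.39] w 23.87 t 4.6
[[0.0, 0.998, 0.065], [0.0, 0.065, -0.998], [-1.0, 0.0, -0.0]] q [-6.380e-01  6.840e-01  1.571e+00 -1.000e-03  8.850e-01  1.180e+00]
[ 580.45052286 -317.77966579   52.        ] [ 607.64356294 -324.83187938   52.        ] -14.538731654432658
[ 581.77813518 -291.731269     52.        ] [ 609.43036361 -298.85313608   52.        ] -14.442721017590891
```

Call:
arm_command:
  plan:
    - {"tx": -0.5,"ty": 0,"tz": 0,"wx": 0,"wy": 0,"wz": 0,"jaw": -1}
    - {"tx": -1,"ty": 0,"tz": 0,"wx": 0,"wy": 0,"wz": 0,"jaw": -1}
    - {"tx": -2,"ty": 0,"tz": 0,"wx": 0,"wy": 0,"wz": 0,"jaw": -1}
    - {"tx": -2,"ty": 0,"tz": 0,"wx": 0,"wy": 0,"wz": 0,"jaw": -1}
    - {"tx": -1,"ty": -1,"tz": 0,"wx": 0,"wy": 0,"wz": 0,"jaw": -1}
    - {"tx": 0,"ty": -1.5,"tz": 0,"wx": 0,"wy": 0,"wz": 0,"jaw": -1}
    - {"tx": 0,"ty": -1.5,"tz": 0,"wx": 0,"wy": 0,"wz": 0,"jaw": -1}
    - {"tx": 0,"ty": 0,"tz": 0,"wx": -0.0777,"wy": 0,"wz": 0,"jaw": -1}
    - {"tx": 0,"ty": 0,"tz": 0,"wx": -0.0777,"wy": 0,"wz": 0,"jaw": -1}
    - {"tx": 0,"ty": 0,"tz": 0,"wx": -0.0777,"wy": 0,"wz": 0,"jaw": -1}
    - {"tx": 0,"ty": 0,"tz": 0,"wx": -0.0777,"wy": 0,"wz": 0,"jaw": -1}
    - {"tx": 0,"ty": 0,"tz": 0,"wx": 0,"wy": 0,"wz": 0,"jaw": -1}

```text
time: 5.95
tool_pos: [475.8, -275.8, 107.5]
tcp_rot: [-2.575, 1.569, 2.203]
contact_force: [0.1, 0.4, -2.6]
grip_width: 23.8
```

```bash
python3 -c "
from h import *
delta([453.3,158,90],np.radians(3.7))
s=imaging.capture('scene')
cv2.imwrite('pics/a4.png',cv2.resize(s[150:320,60:300],None,fx=3,fy=3))"
```

```text
pos [ 475.76 -275.77  107.46] rotvec tool [ 0.0007 -0.0012  0.0008] trans after turn cm [  1.746   0.558 -43.431] before turn [  1.799   0.59  -43.429] F [ 0.14  0.37 -2.6 ] w 23.78 t 5.95
[[0.0, 0.998, 0.065], [0.0, 0.065, -0.998], [-1.0, 0.0, -0.0]] q [-0.665  0.538  1.638  0.     0.967  0.84 ]
```

View pics/a4.png

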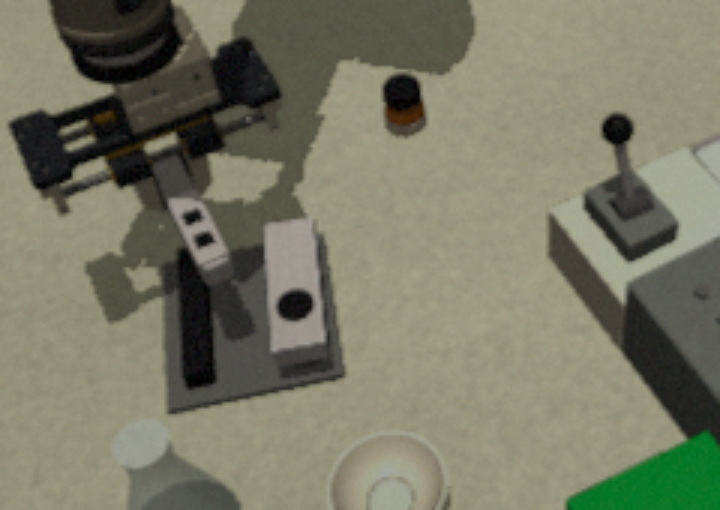

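The carrier is lifted, level and off the rest, with the wide one untouched. Carrying across now.

Call:
arm_command:
  plan:
    - {"tx": 0,"ty": 0,"tz": -1.5,"wx": 0,"wy": 0,"wz": 0,"jaw": -1}
    - {"tx": 0,"ty": 0,"tz": -2.5,"wx": 0,"wy": 0,"wz": 0,"jaw": -1}
    - {"tx": 0,"ty": 0,"tz": -2.8,"wx": 0,"wy": 0,"wz": 0,"jaw": -1}
    - {"tx": 0,"ty": 0,"tz": -2.8,"wx": 0,"wy": 0,"wz": 0,"jaw": -1}
    - {"tx": 0,"ty": 0,"tz": -2.8,"wx": 0,"wy": 0,"wz": 0,"jaw": -1}
    - {"tx": 0,"ty": 0,"tz": -2.8,"wx": 0,"wy": 0,"wz": 0,"jaw": -1}
    - {"tx": 0,"ty": 0,"tz": -2.8,"wx": 0,"wy": 0,"wz": 0,"jaw": -1}
    - {"tx": 0,"ty": 0,"tz": -2.8,"wx": 0,"wy": 0,"wz": 0,"jaw": -1}
    - {"tx": 0,"ty": 0,"tz": -2.8,"wx": 0,"wy": 0,"wz": 0,"jaw": -1}
    - {"tx": 0,"ty": 0,"tz": -2.8,"wx": 0,"wy": 0,"wz": 0,"jaw": -1}
    - {"tx": 0,"ty": 0,"tz": -2.8,"wx": 0,"wy": 0,"wz": 0,"jaw": -1}
    - {"tx": 0,"ty": 0,"tz": -2.8,"wx": 0,"wy": 0,"wz": 0,"jaw": -1}
    - {"tx": 0.3,"ty": 0,"tz": -2.8,"wx": 0,"wy": 0,"wz": 0,"jaw": -1}
    - {"tx": 0.3,"ty": 0.3,"tz": -2.8,"wx": 0,"wy": 0,"wz": 0,"jaw": -1}
    - {"tx": 0.4,"ty": 0.3,"tz": -2.5,"wx": 0,"wy": 0,"wz": 0,"jaw": -1}
    - {"tx": 0.4,"ty": 0,"tz": -2.2,"wx": 0,"wy": 0,"wz": 0,"jaw": -1}
    - {"tx": 0.4,"ty": 0,"tz": -1.4,"wx": 0,"wy": 0,"wz": 0,"jaw": -1}
    - {"tx": 0,"ty": 0,"tz": 0,"wx": 0,"wy": 0,"wz": 0,"jaw": -1}
    - {"tx": 0,"ty": 0,"tz": 0,"wx": 0,"wy": 0,"wz": 0,"jaw": -1}

```text
time: 7.9
tool_pos: [453.8, 159.8, 89.6]
tcp_rot: [-0.999, 1.57, -2.505]
contact_force: [0.8, -0.4, -2.6]
grip_width: 23.9
```

```bash
python3 -c "
from h import *
delta([453.3,167.7-150*.0645,90],np.radians(3.7))
t=mean('top',3);s=mean('scene',3);np.save('T2.npy',t);np.save('S2.npy',s)
cv2.imwrite('pics/b1t.png',cv2.resize(t[130:280,180:300],None,fx=4,fy=4,interpolation=cv2.INTER_CUBIC))
cv2.imwrite('pics/b1s.png',cv2.resize(s[120:260,220:400],None,fx=4,fy=4,interpolation=cv2.INTER_CUBIC))"
```

```text
pos [453.8  159.81  89.62] rotvec tool [0.0005 0.0004 0.0005] trans after turn cm [-0.038 -0.061  0.175] before turn [-0.038 -0.061  0.175] F [ 0.8  -0.37 -2.62] w 23.86 t 7.9
[[0.0, 0.998, 0.065], [0.0, 0.065, -0.998], [-1.0, 0.0, -0.0]] q [ 0.179  0.463  1.847 -0.     0.832  1.685][ WARN:0@5.629] global loadsave.cpp:1063 imwrite_ Unsupported depth image for selected encoder is fallbacked to CV_8U.
```

View pics/b1t.png

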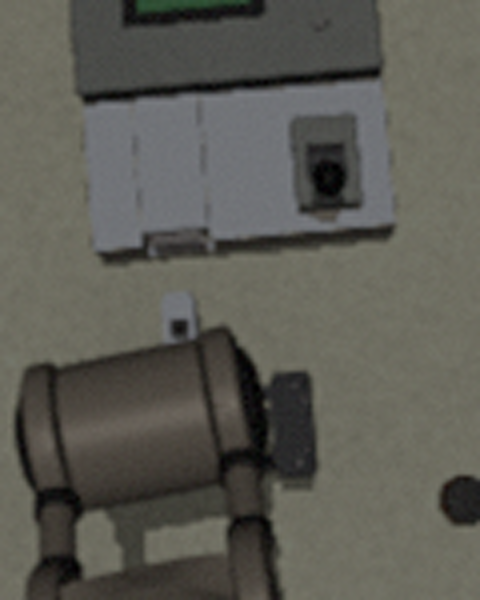

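View pics/b1s.png

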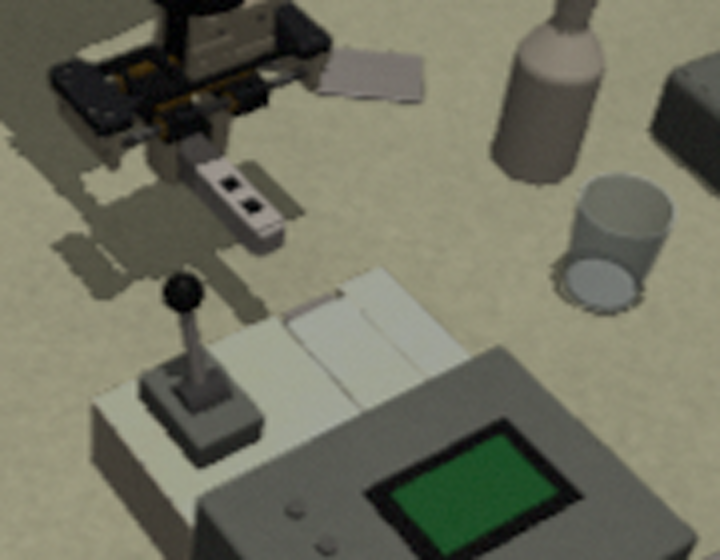

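```bash
python3 -c "
from h import *
T=np.load('T2.npy').mean(2);S=np.load('S2.npy').mean(2)
o,p,M=tool();u=np.array([np.cos(.0646),np.sin(.0646)]);v=np.array([-u[1],u[0]])
def ln(n,g,a,b,z,off):
    e=edge(g,np.array(a)/4+off,np.array(b)/4+off,trim=.05);A=onz(n,*(e[0]-e[1]*3),z)[:2];B=onz(n,*(e[0]+e[1]*3),z)[:2]
    d=B-A; return A,B,np.degrees(np.arctan(d[1]/d[0])),e[2]
def lat(A,B): return [round(float((q-p[:2])@v),2) for q in(A,B)]
zt=p[2]-3+12
for n,g,L,off in(('top',T,[((163,300),(163,335)),((197,300),(197,328))],(180,130)),('scene',S,[((205,180),(255,245)),((228,155),(280,225))],(220,120))):
  for a,b in L:
    A,B,d,r=ln(n,g,a,b,zt,off);print(n,'carrier side lateral from TCP',lat(A,B),'dir',round(d,2),round(r,2),A)
# photometer sides
for n,g,L,off in(('top',T,[((85,105),(97,245)),((380,85),(392,225))],(180,130)),):
  for a,b in L:
    A,B,d,r=ln(n,g,a,b,67,off);print('block side',lat(A,B),round(d,2),r)
for n,g,L,off in(('top',T,[((137,105),(140,220)),((200,105),(207,225))],(180,130)),('scene',S,[((290,325),(358,408)),((362,310),(425,372))],(220,120))):
  for a,b in L:
    A,B,d,r=ln(n,g,a,b,67,off);print(n,'seam',lat(A,B),round(d,2),r)
print('tip top row', onz('top',180+180/4,130+294/4,zt)[:2]@u-p[:2]@u)
print('tip scene', onz('scene',220+264/4,120+238/4,zt)[:2]@u-p[:2]@u)
print('front face', onz('top',180+180/4,130+249/4,67)[:2]@u-p[:2]@u, onz('scene',220+332/4,120+292/4,67)[:2]@u-p[:2]@u)
"
```

```text
top carrier side lateral from TCP [13.57, 7.92] dir 22.04 0.41 [549.14062742 178.93392511]
top carrier side lateral from TCP [-8.54, -10.3] dir 9.33 0.11 [552.70904582 156.99993722]
scene carrier side lateral from TCP [-14.55, -14.81] dir 2.95 0.06 [523.11835967 149.06775293]
scene carrier side lateral from TCP [9.55, 10.15] dir 5.41 0.35 [519.74486577 173.00310655]
block side [64.94, 65.04] 3.39 0.15280913
block side [-165.64, -165.52] 3.32 0.1601662
top seam [28.0, 29.29] -0.25 0.55557823
top seam [-21.23, -21.16] 3.48 0.21092886
scene seam [-27.42, -28.96] -1.18 0.4224416
scene seam [23.66, 25.45] 9.69 0.4503349
tip top row 104.54888000711418
tip scene 112.49448794857011
front face 142.87742717940006 154.00546978625692
```

The carrier lines up with the mouth to about 1 mm, with the nose about 40 mm short of the front face. I'll lower it to bay height, advance to just short of the mouth and look.

Call:
arm_command:
  plan:
    - {"tx": 0.8,"ty": 0,"tz": 0,"wx": 0,"wy": 0,"wz": 0,"jaw": -1}
    - {"tx": 1,"ty": 0,"tz": 0,"wx": 0,"wy": 0,"wz": 0,"jaw": -1}
    - {"tx": 1,"ty": 0,"tz": 0,"wx": 0,"wy": 0,"wz": 0,"jaw": -1}
    - {"tx": 1,"ty": 0,"tz": 0,"wx": 0,"wy": 0,"wz": 0,"jaw": -1}
    - {"tx": 0.5,"ty": 0,"tz": 0,"wx": 0,"wy": 0,"wz": 0,"jaw": -1}
    - {"tx": 0,"ty": 1,"tz": 0,"wx": 0,"wy": 0,"wz": 0,"jaw": -1}
    - {"tx": 0,"ty": 1,"tz": 0,"wx": 0,"wy": 0,"wz": 0,"jaw": -1}
    - {"tx": 0,"ty": 1,"tz": 0,"wx": 0,"wy": 0,"wz": 0,"jaw": -1}
    - {"tx": 0,"ty": 0,"tz": 0,"wx": 0,"wy": 0,"wz": 0,"jaw": -1}
    - {"tx": 0,"ty": 0,"tz": 0,"wx": 0,"wy": 0,"wz": 0,"jaw": -1}

```text
time: 9.2
tool_pos: [484.5, 161.8, 46.8]
tcp_rot: [1.327, 1.571, -0.179]
contact_force: [-2.1, -0.4, -1.6]
grip_width: 23.7
```

```bash
python3 -c "
from h import *
delta([603,167.7,46.3],np.radians(3.7))
t=mean('top',3);s=mean('scene',3);np.save('T2.npy',t);np.save('S2.npy',s)
cv2.imwrite('pics/b2t.png',cv2.resize(t[165:215,190:290],None,fx=7,fy=7,interpolation=cv2.INTER_CUBIC).astype(np.uint8))
cv2.imwrite('pics/b2s.png',cv2.resize(s[120:220,260:380],None,fx=6,fy=6,interpolation=cv2.INTER_CUBIC).astype(np.uint8))"
```

```text
pos [484.49 161.77  46.79] rotvec tool [-0.0001  0.     -0.0002] trans after turn cm [ 0.049 11.865  0.173] before turn [ 0.051 11.865  0.172] F [-2.11 -0.37 -1.56] w 23.71 t 9.2
[[0.0, 0.998, 0.065], [0.0, 0.065, -0.998], [-1.0, 0.0, -0.0]] q [ 0.172  0.573  1.8   -0.     0.768  1.679]
```

View pics/b2t.png

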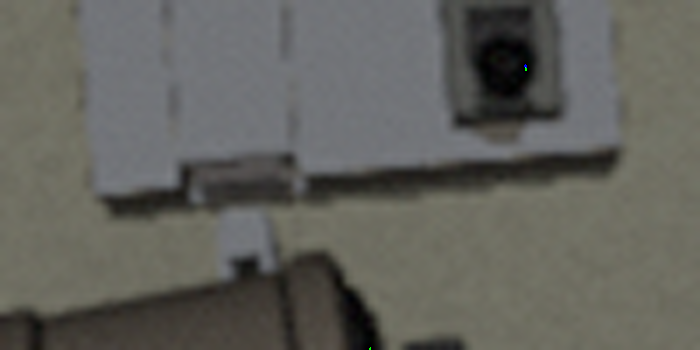

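View pics/b2s.png

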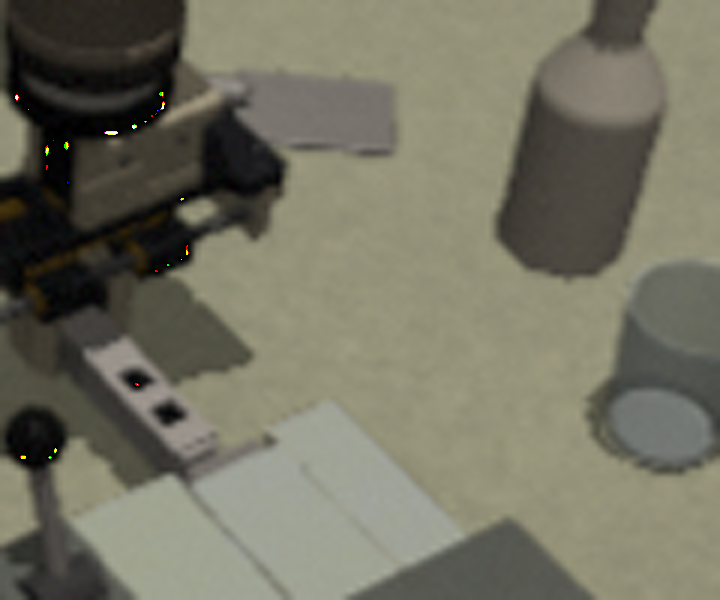

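The nose lines up with the mouth frame (crop column 246 against 245), about 10 mm short. Inserting gently.

Call:
arm_command:
  plan:
    - {"tx": 0,"ty": 0.3,"tz": 0,"wx": 0,"wy": 0,"wz": 0,"jaw": -1}
    - {"tx": 0,"ty": 0.4,"tz": 0,"wx": 0,"wy": 0,"wz": 0,"jaw": -1}
    - {"tx": 0,"ty": 0.4,"tz": 0,"wx": 0,"wy": 0,"wz": 0,"jaw": -1}
    - {"tx": 0,"ty": 0.4,"tz": 0,"wx": 0,"wy": 0,"wz": 0,"jaw": -1}
    - {"tx": 0,"ty": 0.3,"tz": 0,"wx": 0,"wy": 0,"wz": 0,"jaw": -1}
    - {"tx": 0,"ty": 0,"tz": 0,"wx": 0,"wy": 0,"wz": 0,"jaw": -1}
    - {"tx": 0,"ty": 0,"tz": 0,"wx": 0,"wy": 0,"wz": 0,"jaw": -1}

```text
time: 10.2
tool_pos: [502.1, 162.9, 46.6]
tcp_rot: [-1.241, 1.57, -2.747]
contact_force: [-0.6, 0.3, -2.4]
grip_width: 23.7
```

Call:
arm_command:
  plan:
    - {"tx": 0,"ty": 0.3,"tz": 0,"wx": 0,"wy": 0,"wz": 0,"jaw": -1}
    - {"tx": 0,"ty": 0.3,"tz": 0,"wx": 0,"wy": 0,"wz": 0,"jaw": -1}
    - {"tx": 0,"ty": 0.3,"tz": 0,"wx": 0,"wy": 0,"wz": 0,"jaw": -1}
    - {"tx": 0,"ty": 0,"tz": 0,"wx": 0,"wy": 0,"wz": 0,"jaw": -1}
    - {"tx": 0,"ty": 0,"tz": 0,"wx": 0,"wy": 0,"wz": 0,"jaw": -1}

```text
time: 10.7
tool_pos: [511.2, 163.5, 46.6]
tcp_rot: [-0.832, 1.571, -2.338]
contact_force: [-0.2, -0.1, -1.6]
grip_width: 23.7
```

```bash
python3 -c "
from h import *
delta([603,167.7,46.3],np.radians(3.7))
for n in('scene','scene'): imaging.capture(n); print(readout.get_obs()['contact_force'],readout.get_obs()['moment'])
"
```

```text
pos [511.19 163.5   46.63] rotvec tool [0.     0.0001 0.0001] trans after turn cm [0.033 9.188 0.174] before turn [0.032 9.188 0.174] F [-0.23 -0.12 -1.57] w 23.7 t 10.7
[[0.0, 0.998, 0.065], [0.0, 0.065, -0.998], [-1.0, 0.0, -0.0]] q [ 0.167  0.607  1.726 -0.     0.808  1.673]
[ 0.06705943 -0.38291934 -2.48196578] [ 0.09627574  0.06672567 -0.06076004]
[ 0.37496023  0.90406529 -1.55683319] [0.07624698 0.06323815 0.005521  ]
```

Call:
arm_command:
  plan:
    - {"tx": 0,"ty": 0.3,"tz": 0,"wx": 0,"wy": 0,"wz": 0,"jaw": -1}
    - {"tx": 0,"ty": 0.3,"tz": 0,"wx": 0,"wy": 0,"wz": 0,"jaw": -1}
    - {"tx": 0,"ty": 0.3,"tz": 0,"wx": 0,"wy": 0,"wz": 0,"jaw": -1}
    - {"tx": 0,"ty": 0.3,"tz": 0,"wx": 0,"wy": 0,"wz": 0,"jaw": -1}
    - {"tx": 0,"ty": 0,"tz": 0,"wx": 0,"wy": 0,"wz": 0,"jaw": -1}
    - {"tx": 0,"ty": 0,"tz": 0,"wx": 0,"wy": 0,"wz": 0,"jaw": -1}

```text
time: 11.4
tool_pos: [523.1, 164.3, 46.6]
tcp_rot: [-1.112, 1.571, -2.619]
contact_force: [-0.7, -0.1, -1.6]
grip_width: 24.1
```

Call:
arm_command:
  plan:
    - {"tx": 0,"ty": 0.2,"tz": 0,"wx": 0,"wy": 0,"wz": 0,"jaw": -1}
    - {"tx": 0,"ty": 0.2,"tz": 0,"wx": 0,"wy": 0,"wz": 0,"jaw": -1}
    - {"tx": 0,"ty": 0.2,"tz": 0,"wx": 0,"wy": 0,"wz": 0,"jaw": -1}
    - {"tx": 0,"ty": 0.2,"tz": 0,"wx": 0,"wy": 0,"wz": 0,"jaw": -1}
    - {"tx": 0,"ty": 0.2,"tz": 0,"wx": 0,"wy": 0,"wz": 0,"jaw": -1}
    - {"tx": 0,"ty": 0,"tz": 0,"wx": 0,"wy": 0,"wz": 0,"jaw": -1}
    - {"tx": 0,"ty": 0,"tz": 0,"wx": 0,"wy": 0,"wz": 0,"jaw": -1}

```text
time: 12.1
tool_pos: [533.2, 164.8, 46.6]
tcp_rot: [-0.174, 1.571, -1.68]
contact_force: [0.1, -1.7, -2.2]
grip_width: 23.7
```

Call:
arm_command:
  plan:
    - {"tx": 0,"ty": 0.2,"tz": 0,"wx": 0,"wy": 0,"wz": 0,"jaw": -1}
    - {"tx": 0,"ty": 0.2,"tz": 0,"wx": 0,"wy": 0,"wz": 0,"jaw": -1}
    - {"tx": 0,"ty": 0.2,"tz": 0,"wx": 0,"wy": 0,"wz": 0,"jaw": -1}
    - {"tx": 0,"ty": 0.2,"tz": 0,"wx": 0,"wy": 0,"wz": 0,"jaw": -1}
    - {"tx": 0,"ty": 0,"tz": 0,"wx": 0,"wy": 0,"wz": 0,"jaw": -1}

```text
time: 12.6
tool_pos: [541.4, 165.3, 46.6]
tcp_rot: [0.72, 1.57, -0.787]
contact_force: [-0.0, -3.2, -2.2]
grip_width: 23.9
```

Call:
arm_command:
  plan:
    - {"tx": 0,"ty": 0.2,"tz": 0,"wx": 0,"wy": 0,"wz": 0,"jaw": -1}
    - {"tx": 0,"ty": 0.2,"tz": 0,"wx": 0,"wy": 0,"wz": 0,"jaw": -1}
    - {"tx": 0,"ty": 0.2,"tz": 0,"wx": 0,"wy": 0,"wz": 0,"jaw": -1}
    - {"tx": 0,"ty": 0.2,"tz": 0,"wx": 0,"wy": 0,"wz": 0,"jaw": -1}
    - {"tx": 0,"ty": 0,"tz": 0,"wx": 0,"wy": 0,"wz": 0,"jaw": -1}

```text
time: 13.1
tool_pos: [549.6, 165.9, 46.7]
tcp_rot: [1.421, 1.57, -0.086]
contact_force: [-0.8, -3.2, -2.1]
grip_width: 23.8
```

```bash
python3 -c "
from h import *
delta([603,167.7,46.3],np.radians(3.7))
for n in('scene','scene','scene'): imaging.capture(n); print(readout.get_obs()['contact_force'],readout.get_obs()['moment'])
cv2.imwrite('pics/b3s.png',cv2.resize(imaging.capture('scene')[120:220,240:380],None,fx=5,fy=5,interpolation=cv2.INTER_CUBIC))
"
```

```text
pos [549.6  165.95  46.73] rotvec tool [-0.0001  0.0001 -0.0007] trans after turn cm [0.043 5.341 0.17 ] before turn [0.047 5.341 0.169] F [-0.77 -3.16 -2.1 ] w 23.77 t 13.1
[[0.0, 0.998, 0.065], [0.0, 0.065, -0.998], [-1.0, 0.0, -0.0]] q [ 0.16   0.657  1.617 -0.     0.867  1.666]
[ 0.27362061 -3.84638301 -1.87613037] [-0.57998565  0.12422624 -0.35090793]
[ 0.6591029  -3.76381374 -2.10879075] [-0.56891761  0.06560285 -0.39171394]
[-0.64428355 -3.50442259 -1.76627458] [-0.60220856  0.00832458 -0.43161806]
```

View pics/b3s.png

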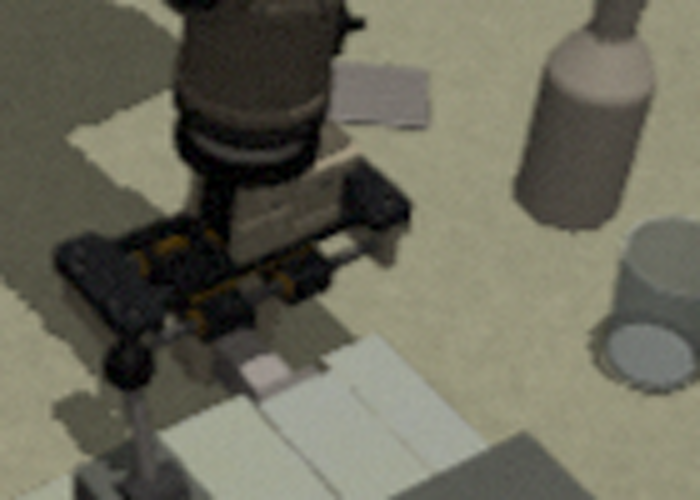

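Call:
arm_command:
  plan:
    - {"tx": 0,"ty": 0.15,"tz": 0,"wx": 0,"wy": 0,"wz": 0,"jaw": -1}
    - {"tx": 0,"ty": 0.15,"tz": 0,"wx": 0,"wy": 0,"wz": 0,"jaw": -1}
    - {"tx": 0,"ty": 0.15,"tz": 0,"wx": 0,"wy": 0,"wz": 0,"jaw": -1}
    - {"tx": 0,"ty": 0.15,"tz": 0,"wx": 0,"wy": 0,"wz": 0,"jaw": -1}

```text
time: 13.7
tool_pos: [555.0, 166.4, 46.6]
tcp_rot: [-1.159, 1.57, -2.665]
contact_force: [-1.5, -4.1, -3.1]
grip_width: 23.7
```

Call:
arm_command:
  plan:
    - {"tx": 0,"ty": 0.1,"tz": 0,"wx": 0,"wy": 0,"wz": 0,"jaw": -1}
    - {"tx": 0,"ty": 0.1,"tz": 0,"wx": 0,"wy": 0,"wz": 0,"jaw": -1}

```text
time: 13.9
tool_pos: [557.1, 166.5, 46.6]
tcp_rot: [-0.989, 1.571, -2.495]
contact_force: [-2.3, -4.9, -1.5]
grip_width: 24.0
```

Call:
arm_command:
  plan:
    - {"tx": 0,"ty": 0.1,"tz": 0,"wx": 0,"wy": 0,"wz": 0,"jaw": -1}
    - {"tx": 0,"ty": 0.1,"tz": 0,"wx": 0,"wy": 0,"wz": 0,"jaw": -1}

```text
time: 14.1
tool_pos: [559.1, 166.6, 46.7]
tcp_rot: [-0.725, 1.571, -2.231]
contact_force: [-2.1, -3.9, -1.9]
grip_width: 23.9
```

Call:
arm_command:
  plan:
    - {"tx": 0,"ty": 0.1,"tz": 0,"wx": 0,"wy": 0,"wz": 0,"jaw": -1}
    - {"tx": 0,"ty": 0.1,"tz": 0,"wx": 0,"wy": 0,"wz": 0,"jaw": -1}

```text
time: 14.3
tool_pos: [561.1, 166.8, 46.7]
tcp_rot: [-0.212, 1.571, -1.718]
contact_force: [-1.8, -3.8, -2.0]
grip_width: 23.8
```

Call:
arm_command:
  plan:
    - {"tx": 0,"ty": 0.1,"tz": 0,"wx": 0,"wy": 0,"wz": 0,"jaw": -1}

```text
time: 14.4
tool_pos: [562.1, 166.8, 46.7]
tcp_rot: [-0.045, 1.571, -1.551]
contact_force: [-1.6, -4.2, -1.5]
grip_width: 23.8
```

Call:
arm_command:
  plan:
    - {"tx": 0,"ty": 0.1,"tz": 0,"wx": 0,"wy": 0,"wz": 0,"jaw": -1}

```text
time: 14.5
tool_pos: [563.2, 166.9, 46.7]
tcp_rot: [0.003, 1.571, -1.503]
contact_force: [-1.6, -4.9, -1.9]
grip_width: 24.0
```

Call:
arm_command:
  plan:
    - {"tx": 0,"ty": 0.1,"tz": 0,"wx": 0,"wy": 0,"wz": 0,"jaw": -1}

```text
time: 14.6
tool_pos: [564.1, 166.9, 46.7]
tcp_rot: [0.102, 1.571, -1.404]
contact_force: [-1.2, -3.9, -2.7]
grip_width: 23.7
```

Call:
arm_command:
  plan:
    - {"tx": 0,"ty": 0.1,"tz": 0,"wx": 0,"wy": 0,"wz": 0,"jaw": -1}

```text
time: 14.7
tool_pos: [565.1, 167.0, 46.7]
tcp_rot: [-0.189, 1.571, -1.695]
contact_force: [-1.7, -5.1, -1.7]
grip_width: 24.1
```

Call:
arm_command:
  plan:
    - {"tx": 0,"ty": 0.1,"tz": 0,"wx": 0,"wy": 0,"wz": 0,"jaw": -1}

```text
time: 14.8
tool_pos: [566.1, 167.1, 46.7]
tcp_rot: [0.008, 1.571, -1.498]
contact_force: [-1.8, -3.7, -1.8]
grip_width: 23.5
```

Call:
arm_command:
  plan:
    - {"tx": 0,"ty": 0.1,"tz": 0,"wx": 0,"wy": 0,"wz": 0,"jaw": -1}

```text
time: 14.9
tool_pos: [567.1, 167.1, 46.7]
tcp_rot: [-0.257, 1.571, -1.764]
contact_force: [-1.7, -3.6, -1.5]
grip_width: 23.9
```

Call:
arm_command:
  plan:
    - {"tx": 0,"ty": 0.1,"tz": 0,"wx": 0,"wy": 0,"wz": 0,"jaw": -1}

```text
time: 15.0
tool_pos: [568.1, 167.2, 46.7]
tcp_rot: [0.027, 1.571, -1.479]
contact_force: [-2.6, -4.8, -1.6]
grip_width: 23.6
```

Call:
arm_command:
  plan:
    - {"tx": 0,"ty": 0.1,"tz": 0,"wx": 0,"wy": 0,"wz": 0,"jaw": -1}

```text
time: 15.1
tool_pos: [569.1, 167.3, 46.7]
tcp_rot: [-0.214, 1.571, -1.72]
contact_force: [-0.8, -4.4, -1.9]
grip_width: 23.8
```

```bash
python3 -c "
from h import *
t=imaging.capture('top');s=imaging.capture('scene')
cv2.imwrite('pics/b4.png',np.hstack([cv2.resize(t[130:230,190:290],None,fx=4,fy=5),cv2.resize(s[120:220,240:320],None,fx=5,fy=5)]))
"
```

```text
(no output)
```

View pics/b4.png

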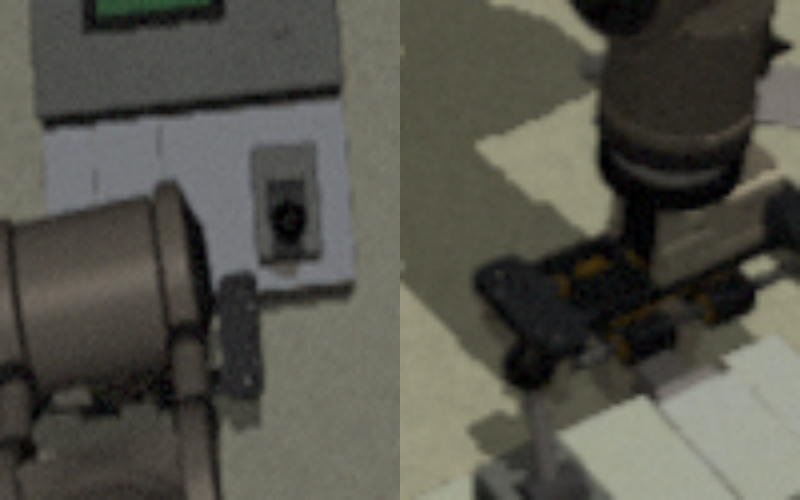

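The body end clears the lever ball sideways by about 7 mm (crop columns 262 and 272). Continuing gently.

Call:
arm_command:
  plan:
    - {"tx": 0,"ty": 0.1,"tz": 0,"wx": 0,"wy": 0,"wz": 0,"jaw": -1}

```text
time: 15.3
tool_pos: [570.0, 167.3, 46.7]
tcp_rot: [-0.744, 1.571, -2.25]
contact_force: [-1.9, -3.7, -0.6]
grip_width: 23.9
```

Call:
arm_command:
  plan:
    - {"tx": 0,"ty": 0.1,"tz": 0,"wx": 0,"wy": 0,"wz": 0,"jaw": -1}

```text
time: 15.4
tool_pos: [571.1, 167.4, 46.7]
tcp_rot: [-0.582, 1.571, -2.089]
contact_force: [-2.4, -4.0, -2.5]
grip_width: 23.6
```

Call:
arm_command:
  plan:
    - {"tx": 0,"ty": 0.1,"tz": 0,"wx": 0,"wy": 0,"wz": 0,"jaw": -1}

```text
time: 15.5
tool_pos: [572.1, 167.5, 46.7]
tcp_rot: [-0.096, 1.571, -1.602]
contact_force: [-2.3, -4.2, -1.3]
grip_width: 23.9
```

Call:
arm_command:
  plan:
    - {"tx": 0,"ty": 0.1,"tz": 0,"wx": 0,"wy": 0,"wz": 0,"jaw": -1}

```text
time: 15.6
tool_pos: [573.1, 167.5, 46.7]
tcp_rot: [-0.147, 1.571, -1.653]
contact_force: [-1.4, -4.2, -1.4]
grip_width: 23.9
```

Call:
arm_command:
  plan:
    - {"tx": 0,"ty": 0.1,"tz": 0,"wx": 0,"wy": 0,"wz": 0,"jaw": -1}

```text
time: 15.7
tool_pos: [574.1, 167.6, 46.7]
tcp_rot: [0.04, 1.571, -1.467]
contact_force: [-2.0, -5.2, -1.9]
grip_width: 23.6
```

Call:
arm_command:
  plan:
    - {"tx": 0,"ty": 0.1,"tz": 0,"wx": 0,"wy": 0,"wz": 0,"jaw": -1}

```text
time: 15.8
tool_pos: [575.1, 167.7, 46.7]
tcp_rot: [0.256, 1.571, -1.251]
contact_force: [-1.5, -4.6, -2.0]
grip_width: 23.8
```

Call:
arm_command:
  plan:
    - {"tx": 0,"ty": 0.1,"tz": 0,"wx": 0,"wy": 0,"wz": 0,"jaw": -1}

```text
time: 15.9
tool_pos: [576.1, 167.7, 46.7]
tcp_rot: [-0.273, 1.571, -1.78]
contact_force: [-2.2, -4.3, -1.6]
grip_width: 23.9
```

Call:
arm_command:
  plan:
    - {"tx": 0,"ty": 0.1,"tz": 0,"wx": 0,"wy": 0,"wz": 0,"jaw": -1}

```text
time: 16.0
tool_pos: [577.1, 167.8, 46.7]
tcp_rot: [-0.331, 1.571, -1.837]
contact_force: [-1.8, -3.7, -1.4]
grip_width: 23.4
```

```bash
python3 -c "
from h import *
t=imaging.capture('top');s=imaging.capture('scene')
o=readout.get_obs();print(o['tool_pos'],o['contact_force'])
cv2.imwrite('pics/b5.png',np.hstack([cv2.resize(t[130:230,190:290],None,fx=4,fy=5),cv2.resize(s[120:220,240:320],None,fx=5,fy=5)]))
"
```

```text
[577.25227561 167.79451454  46.69056075] [-0.45225245 -4.59114616 -2.06030852]
```

View pics/b5.png

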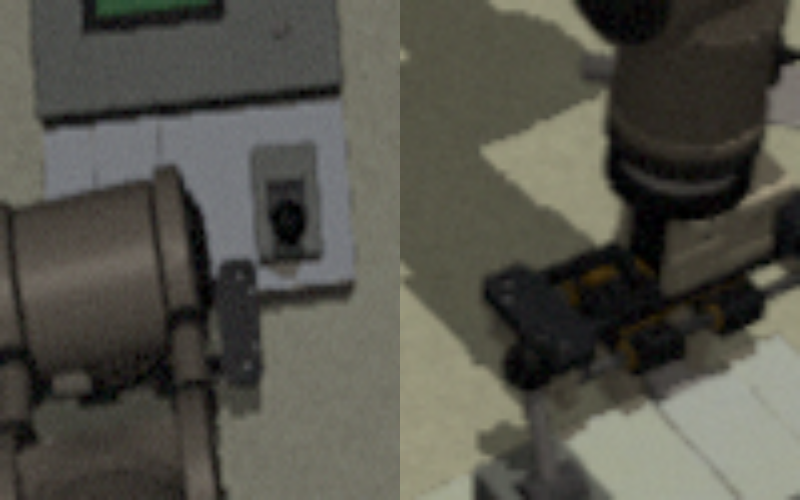

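Still clear of the lever, with the body end passing just left of the housing. Continuing.

Call:
arm_command:
  plan:
    - {"tx": 0,"ty": 0.1,"tz": 0,"wx": 0,"wy": 0,"wz": 0,"jaw": -1}

```text
time: 16.2
tool_pos: [578.0, 167.8, 46.7]
tcp_rot: [-0.934, 1.571, -2.441]
contact_force: [-2.1, -4.6, -2.1]
grip_width: 23.9
```

Call:
arm_command:
  plan:
    - {"tx": 0,"ty": 0.1,"tz": 0,"wx": 0,"wy": 0,"wz": 0,"jaw": -1}

```text
time: 16.3
tool_pos: [579.1, 167.9, 46.7]
tcp_rot: [-0.627, 1.571, -2.133]
contact_force: [-1.8, -4.3, -1.6]
grip_width: 23.4
```

Call:
arm_command:
  plan:
    - {"tx": 0,"ty": 0.1,"tz": 0,"wx": 0,"wy": 0,"wz": 0,"jaw": -1}

```text
time: 16.4
tool_pos: [580.1, 168.0, 46.7]
tcp_rot: [-0.747, 1.571, -2.253]
contact_force: [-2.4, -4.0, -2.0]
grip_width: 23.7
```

Call:
arm_command:
  plan:
    - {"tx": 0,"ty": 0.1,"tz": 0,"wx": 0,"wy": 0,"wz": 0,"jaw": -1}

```text
time: 16.5
tool_pos: [581.1, 168.1, 46.7]
tcp_rot: [-0.97, 1.571, -2.476]
contact_force: [-2.9, -4.1, -1.2]
grip_width: 23.7
```

Call:
arm_command:
  plan:
    - {"tx": 0,"ty": 0.1,"tz": 0,"wx": 0,"wy": 0,"wz": 0,"jaw": -1}

```text
time: 16.6
tool_pos: [581.7, 168.1, 46.6]
tcp_rot: [-1.369, 1.57, -2.875]
contact_force: [-3.8, -4.8, -1.8]
grip_width: 24.0
```

Call:
arm_command:
  plan:
    - {"tx": 0,"ty": 0.05,"tz": 0,"wx": 0,"wy": 0,"wz": 0,"jaw": -1}

```text
time: 16.7
tool_pos: [581.9, 168.1, 46.5]
tcp_rot: [-1.417, 1.569, -2.923]
contact_force: [-4.9, -4.5, 0.3]
grip_width: 23.7
```

Call:
arm_command:
  plan:
    - {"tx": 0,"ty": 0,"tz": 0,"wx": 0,"wy": 0,"wz": 0,"jaw": -1}

```text
time: 16.8
tool_pos: [581.9, 168.1, 46.6]
tcp_rot: [-1.431, 1.569, -2.937]
contact_force: [-4.9, -5.0, -0.7]
grip_width: 23.6
```

Call:
arm_command:
  plan:
    - {"tx": 0,"ty": 0,"tz": 0,"wx": 0,"wy": 0,"wz": 0,"jaw": -1}

```text
time: 16.9
tool_pos: [581.9, 168.1, 46.6]
tcp_rot: [-1.417, 1.569, -2.923]
contact_force: [-4.6, -5.8, -1.4]
grip_width: 23.7
```

Call:
arm_command:
  plan:
    - {"tx": 0,"ty": 0.05,"tz": 0,"wx": 0,"wy": 0,"wz": 0,"jaw": -1}
    - {"tx": 0,"ty": 0,"tz": 0,"wx": 0,"wy": 0,"wz": 0,"jaw": -1}

```text
time: 17.1
tool_pos: [582.2, 168.1, 46.5]
tcp_rot: [-1.438, 1.569, -2.945]
contact_force: [-6.1, -4.4, -0.7]
grip_width: 23.6
```

```bash
python3 -c "
from h import *
F=[]
for n in('top','scene','scene','scene','scene','top'):
  im=imaging.capture(n);o=readout.get_obs();F.append(np.r_[o['contact_force'],o['moment'],o['tool_pos']])
  if n=='top':t=im
  else:s=im
print(np.round(np.mean(F,0),2),np.std(F,0)[:3],o['time'])
delta([603,167.7,46.3],np.radians(3.7))
cv2.imwrite('pics/b6.png',np.hstack([cv2.resize(t[130:230,190:290],None,fx=4,fy=5),cv2.resize(s[140:220,250:314],None,fx=6.25,fy=6.25)]))
"
```

```text
[-5.1900e+00 -4.7200e+00 -2.4000e-01 -7.5000e-01  6.9000e-01 -2.9000e-01
  5.8215e+02  1.6808e+02  4.6530e+01] [0.56437587 0.41923727 0.32305961] 17.4
pos [582.13 168.09  46.52] rotvec tool [0.0002 0.0003 0.0021] trans after turn cm [0.022 2.08  0.174] before turn [0.018 2.08  0.174] F [-5.5  -4.16 -0.46] w 23.95 t 17.4
[[0.0, 0.998, 0.065], [0.0, 0.065, -0.998], [-1.0, 0.0, -0.0]] q [ 0.155  0.703  1.516 -0.     0.924  1.661]
```

View pics/b6.png

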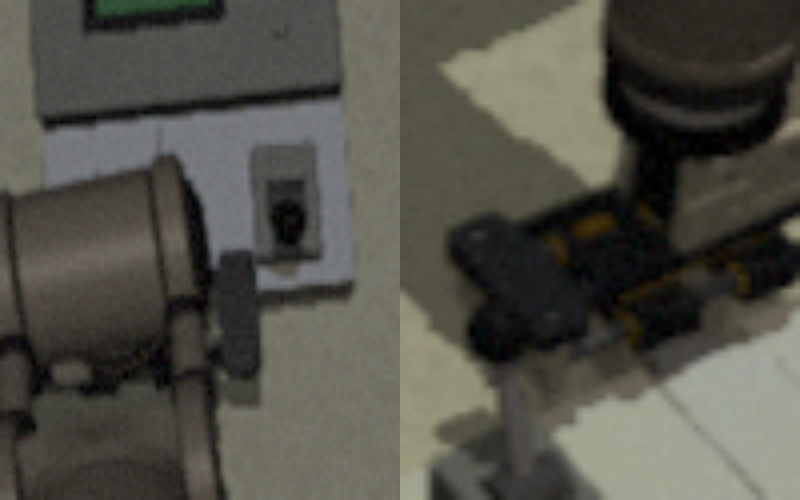

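The stop is found. Axial force rose from about 2 N (drag) to about 5.3 N over the last 1 mm. The moment puts that force at carrier height, not at the lever. I'm stopping here, letting go and rising.

Call:
arm_command:
  plan:
    - {"tx": 0,"ty": 0,"tz": 0,"wx": 0,"wy": 0,"wz": 0,"jaw": -0.4}
    - {"tx": 0,"ty": 0,"tz": 0,"wx": 0,"wy": 0,"wz": 0,"jaw": -0.2}
    - {"tx": 0,"ty": 0,"tz": 0,"wx": 0,"wy": 0,"wz": 0,"jaw": 0}
    - {"tx": 0,"ty": 0,"tz": 0,"wx": 0,"wy": 0,"wz": 0,"jaw": 0}

```text
time: 17.8
tool_pos: [583.5, 168.6, 47.1]
tcp_rot: [1.804, 1.569, 0.298]
contact_force: [0.4, 1.0, -0.3]
grip_width: 44.2
```

Call:
arm_command:
  plan:
    - {"tx": -0.5,"ty": 0,"tz": 0,"wx": 0,"wy": 0,"wz": 0,"jaw": 0}
    - {"tx": -1,"ty": 0,"tz": 0,"wx": 0,"wy": 0,"wz": 0,"jaw": 0}
    - {"tx": -2,"ty": 0,"tz": 0,"wx": 0,"wy": 0,"wz": 0,"jaw": 0}
    - {"tx": -2,"ty": 0,"tz": 0,"wx": 0,"wy": 0,"wz": 0,"jaw": 0}
    - {"tx": -2,"ty": 0,"tz": 0,"wx": 0,"wy": 0,"wz": 0,"jaw": 0}
    - {"tx": -2,"ty": 0,"tz": 0,"wx": 0,"wy": 0,"wz": 0,"jaw": 0}
    - {"tx": -2,"ty": 0,"tz": 0,"wx": 0,"wy": 0,"wz": 0,"jaw": 0}
    - {"tx": -2,"ty": 0,"tz": 0,"wx": 0,"wy": 0,"wz": 0,"jaw": 0}
    - {"tx": -2,"ty": -2,"tz": 0,"wx": 0,"wy": 0,"wz": 0,"jaw": -1}
    - {"tx": -1,"ty": -3,"tz": 0,"wx": 0,"wy": 0,"wz": 0,"jaw": -1}
    - {"tx": 0,"ty": -3,"tz": 0,"wx": 0,"wy": 0,"wz": 0,"jaw": -1}
    - {"tx": 0,"ty": 0,"tz": 0,"wx": 0,"wy": 0,"wz": 0,"jaw": -1}
    - {"tx": 0,"ty": 0,"tz": 0,"wx": 0,"wy": 0,"wz": 0,"jaw": -1}

```text
time: 19.1
tool_pos: [503.5, 163.2, 212.9]
tcp_rot: [1.619, 1.568, 0.113]
contact_force: [1.0, 0.3, 0.4]
grip_width: 10.7
```

```bash
python3 -c "
from h import *
t=imaging.capture('top');s=imaging.capture('scene')
o,p,M=tool();print(p,o['contact_force'],np.round(M,3).tolist(),o['time'])
cv2.imwrite('pics/c1.png',np.hstack([cv2.resize(t[130:230,190:290],None,fx=4,fy=5),cv2.resize(s[140:220,250:314],None,fx=6.25,fy=6.25)]))
"
```

```text
[504.24314934 163.06521583 212.21810946] [ 0.12653801 -0.36674128 -0.3066029 ] [[0.002, 0.998, 0.064], [0.0, 0.064, -0.998], [-1.0, 0.002, -0.0]] 19.2
```

View pics/c1.png

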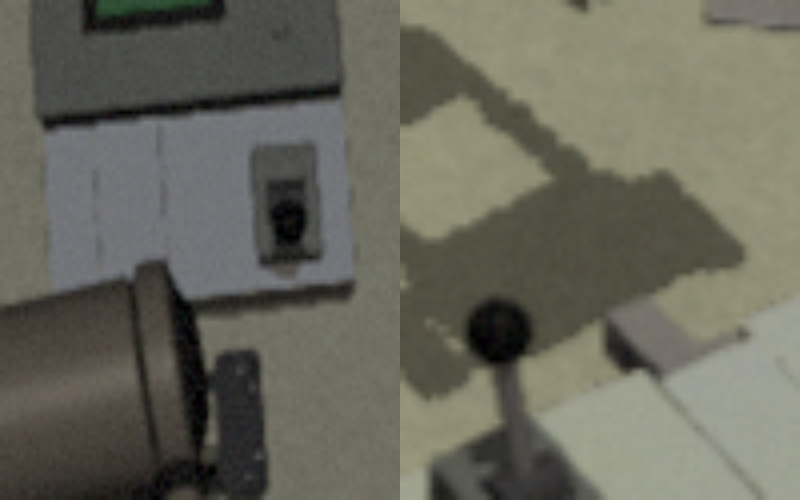

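The carrier is released and seated, its stub visible at about crop (655,330). The lever is still near open. Next is the ball position.

```bash
cat > ball.py <<'E'
from h import *
def ball(t,s,wt=(245,280,140,185),ws=(250,300,165,225)):
    r=[]
    for g,(a,b,c,d) in((t,wt),(s,ws)):
        m=(cv2.GaussianBlur(g.astype(np.uint8),(0,0),.7).max(2)[c:d,a:b]<28).astype(np.uint8)
        n,l,st,ce=cv2.connectedComponentsWithStats(m)
        k=[(st[i,4],tuple(np.round(ce[i]+(a,c),1)),tuple(st[i,2:4])) for i in range(1,n)];k.sort(reverse=True);print(k[:3]);r.append(k[0][1])
    P,e=two(*r);q=P-[602.8,168,0];u=np.array([np.cos(.0646),np.sin(.0646)])
    print('ball',P.round(1),'gap',round(e,1),'photometer x,y',round(q[:2]@u,1),round(-q[0]*u[1]+q[1]*u[0],1))
if __name__=='__main__':
    ball(imaging.capture('top'),imaging.capture('scene'))
    delta([592.5,48,168],np.radians(3.7))
E
python3 ball.py
```

```text
[(np.int32(56), (np.float64(261.6), np.float64(174.0)), (np.int32(8), np.int32(9))), (np.int32(9), (np.float64(265.2), np.float64(148.2)), (np.int32(8), np.int32(2))), (np.int32(4), (np.float64(253.5), np.float64(149.0)), (np.int32(4), np.int32(1)))]
[(np.int32(64), (np.float64(265.3), np.float64(192.9)), (np.int32(9), np.int32(9)))]
ball [633.8  51.2 157.7] gap 3.2 photometer x,y 23.3 -118.6
pos [504.06 163.01 211.63] rotvec tool [-0.0002  0.0001 -0.0004] trans after turn cm [ 4.363  8.083 12.048] before turn [ 4.366  8.084 12.046] F [ 0.17  0.3  -0.13] w 1.04 t 19.3
[[0.0, 0.998, 0.065], [0.0, 0.065, -0.998], [-1.0, 0.0, -0.0]] q [ 0.168  0.383  1.57  -0.     1.188  1.675]
```

Call:
arm_command:
  plan:
    - {"tx": 0,"ty": 0,"tz": 2,"wx": 0,"wy": 0,"wz": 0,"jaw": -1}
    - {"tx": 0,"ty": 0,"tz": 2,"wx": 0,"wy": 0,"wz": 0,"jaw": -1}
    - {"tx": 0,"ty": 0,"tz": 2,"wx": 0,"wy": 0,"wz": 0,"jaw": -1}
    - {"tx": 0,"ty": 0,"tz": 2,"wx": 0,"wy": 0,"wz": 0,"jaw": -1}
    - {"tx": 0,"ty": 0,"tz": 2,"wx": 0,"wy": 0,"wz": 0,"jaw": -1}
    - {"tx": 0,"ty": 0,"tz": 2,"wx": 0,"wy": 0,"wz": 0,"jaw": -1}
    - {"tx": 1.5,"ty": 0,"tz": 0,"wx": 0,"wy": 0,"wz": 0,"jaw": -1}
    - {"tx": 1.5,"ty": 0,"tz": 0,"wx": 0,"wy": 0,"wz": 0,"jaw": -1}
    - {"tx": 1.4,"ty": 0,"tz": 0,"wx": 0,"wy": 0,"wz": 0,"jaw": -1}
    - {"tx": 0,"ty": 1.5,"tz": 0,"wx": 0,"wy": 0,"wz": 0,"jaw": -1}
    - {"tx": 0,"ty": 2,"tz": 0,"wx": 0,"wy": 0,"wz": 0,"jaw": -1}
    - {"tx": 0,"ty": 2,"tz": 0,"wx": 0,"wy": 0,"wz": 0,"jaw": -1}
    - {"tx": 0,"ty": 1.5,"tz": 0,"wx": 0,"wy": 0,"wz": 0,"jaw": -1}
    - {"tx": 0,"ty": 0,"tz": 0,"wx": 0,"wy": 0,"wz": 0,"jaw": -1}
    - {"tx": 0,"ty": 0,"tz": 0,"wx": 0,"wy": 0,"wz": 0,"jaw": -1}

```text
time: 20.8
tool_pos: [580.6, 47.7, 167.0]
tcp_rot: [-1.585, 1.569, -3.091]
contact_force: [-1.0, 0.6, -0.5]
grip_width: 0.4
```

```bash
python3 -c "
from h import *
t=imaging.capture('top');s=imaging.capture('scene')
delta([592.5,48,168],np.radians(3.7))
cv2.imwrite('pics/c2.png',np.hstack([cv2.resize(t[130:230,190:290],None,fx=4,fy=5),cv2.resize(s[140:220,250:314],None,fx=6.25,fy=6.25)]))
"
```

```text
pos [580.15  47.74 167.37] rotvec tool [-0.0001 -0.      0.0011] trans after turn cm [-0.063  1.234  0.053] before turn [-0.064  1.234  0.053] F [-0.37  0.05  0.31] w 0.29 t 20.9
[[0.0, 0.998, 0.065], [0.0, 0.065, -0.998], [-1.0, 0.0, -0.0]] q [-0.049  0.519  1.478 -0.     1.146  1.457]
```

View pics/c2.png

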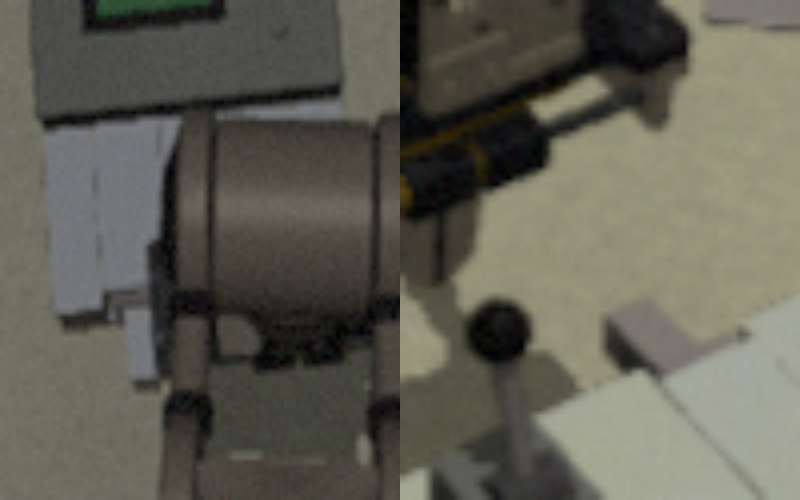

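The fingers are in front of the ball, on its line. Pushing now.

Call:
arm_command:
  plan:
    - {"tx": 0,"ty": 1.2,"tz": 0,"wx": 0,"wy": 0,"wz": 0,"jaw": -1}
    - {"tx": 0,"ty": 1,"tz": 0,"wx": 0,"wy": 0,"wz": 0,"jaw": -1}
    - {"tx": 0,"ty": 0.6,"tz": 0,"wx": 0,"wy": 0,"wz": 0,"jaw": -1}
    - {"tx": 0,"ty": 0.5,"tz": 0,"wx": 0,"wy": 0,"wz": 0,"jaw": -1}
    - {"tx": 0,"ty": 0.5,"tz": 0,"wx": 0,"wy": 0,"wz": 0,"jaw": -1}

```text
time: 21.4
tool_pos: [618.4, 50.2, 167.8]
tcp_rot: [-1.403, 1.57, -2.909]
contact_force: [-1.7, -1.0, 0.6]
grip_width: 0.3
```

Call:
arm_command:
  plan:
    - {"tx": 0,"ty": 0.5,"tz": 0,"wx": 0,"wy": 0,"wz": 0,"jaw": -1}
    - {"tx": 0,"ty": 0.6,"tz": 0,"wx": 0,"wy": 0,"wz": 0,"jaw": -1}
    - {"tx": 0,"ty": 0.6,"tz": 0,"wx": 0,"wy": 0,"wz": 0,"jaw": -1}
    - {"tx": 0,"ty": 0.6,"tz": 0,"wx": 0,"wy": 0,"wz": 0,"jaw": -1}

```text
time: 21.8
tool_pos: [642.2, 51.8, 167.7]
tcp_rot: [1.065, 1.571, -0.441]
contact_force: [-1.6, -1.0, 0.4]
grip_width: 0.6
```

Call:
arm_command:
  plan:
    - {"tx": 0,"ty": 0.6,"tz": 0,"wx": 0,"wy": 0,"wz": 0,"jaw": -1}
    - {"tx": 0,"ty": 0.6,"tz": 0,"wx": 0,"wy": 0,"wz": 0,"jaw": -1}
    - {"tx": 0,"ty": 0.5,"tz": 0,"wx": 0,"wy": 0,"wz": 0,"jaw": -1}

```text
time: 22.1
tool_pos: [659.1, 52.9, 167.4]
tcp_rot: [-1.394, 1.57, -2.9]
contact_force: [-1.0, 0.4, -1.1]
grip_width: 0.7
```

```bash
python3 -c "
from h import *
t=imaging.capture('top');s=imaging.capture('scene')
cv2.imwrite('pics/c3.png',np.hstack([cv2.resize(t[130:230,190:290],None,fx=4,fy=5),cv2.resize(s[140:230,245:317],None,fx=5.555,fy=5.5555)]))
"
```

```text
(no output)
```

View pics/c3.png

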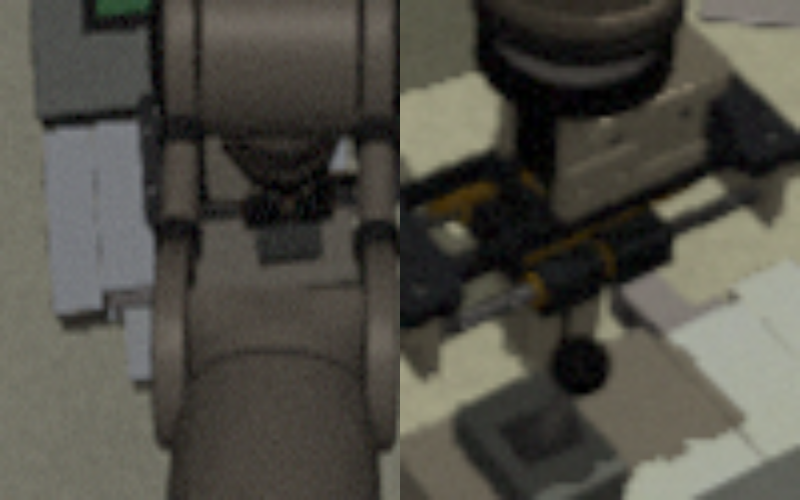

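The ball is moving with the fingers, now past upright. Continuing in small steps until the end stop is felt.

Call:
arm_command:
  plan:
    - {"tx": 0,"ty": 0.4,"tz": 0,"wx": 0,"wy": 0,"wz": 0,"jaw": -1}
    - {"tx": 0,"ty": 0.4,"tz": 0,"wx": 0,"wy": 0,"wz": 0,"jaw": -1}

```text
time: 22.4
tool_pos: [666.6, 53.4, 167.6]
tcp_rot: [-1.446, 1.57, -2.952]
contact_force: [-0.9, -0.4, -0.7]
grip_width: 0.3
```

Call:
arm_command:
  plan:
    - {"tx": 0,"ty": 0.3,"tz": 0,"wx": 0,"wy": 0,"wz": 0,"jaw": -1}

```text
time: 22.5
tool_pos: [669.8, 53.5, 167.6]
tcp_rot: [-1.109, 1.571, -2.615]
contact_force: [-1.3, 0.7, -0.6]
grip_width: 0.5
```

Call:
arm_command:
  plan:
    - {"tx": 0,"ty": 0.2,"tz": 0,"wx": 0,"wy": 0,"wz": 0,"jaw": -1}

```text
time: 22.6
tool_pos: [671.8, 53.7, 167.6]
tcp_rot: [-1.103, 1.571, -2.609]
contact_force: [-1.2, -1.5, -0.8]
grip_width: 0.3
```

Call:
arm_command:
  plan:
    - {"tx": 0,"ty": 0.2,"tz": 0,"wx": 0,"wy": 0,"wz": 0,"jaw": -1}

```text
time: 22.7
tool_pos: [673.4, 53.8, 167.5]
tcp_rot: [-1.493, 1.57, -2.999]
contact_force: [-6.5, -0.9, -0.1]
grip_width: 0.5
```

Call:
arm_command:
  plan:
    - {"tx": 0,"ty": 0.1,"tz": 0,"wx": 0,"wy": 0,"wz": 0,"jaw": -1}
    - {"tx": 0,"ty": 0,"tz": 0,"wx": 0,"wy": 0,"wz": 0,"jaw": -1}

```text
time: 22.9
tool_pos: [673.5, 53.8, 167.5]
tcp_rot: [-1.536, 1.568, -3.042]
contact_force: [-6.3, 0.7, 1.1]
grip_width: 0.6
```

Call:
arm_command:
  plan:
    - {"tx": 0,"ty": -0.5,"tz": 0,"wx": 0,"wy": 0,"wz": 0,"jaw": -1}
    - {"tx": 0,"ty": -1.5,"tz": 0,"wx": 0,"wy": 0,"wz": 0,"jaw": -1}
    - {"tx": 0,"ty": -2,"tz": 0,"wx": 0,"wy": 0,"wz": 0,"jaw": -1}
    - {"tx": 0,"ty": -3,"tz": 0,"wx": 0,"wy": 0,"wz": 0,"jaw": -1}
    - {"tx": 0,"ty": -3,"tz": 0,"wx": 0,"wy": 0,"wz": 0,"jaw": -1}
    - {"tx": -1,"ty": -3,"tz": 0,"wx": 0,"wy": 0,"wz": 0,"jaw": -1}
    - {"tx": -2,"ty": -3,"tz": 0,"wx": 0,"wy": 0,"wz": 0,"jaw": -1}
    - {"tx": -2,"ty": -3,"tz": 1,"wx": 0,"wy": 0,"wz": 0,"jaw": -1}
    - {"tx": -2,"ty": -2,"tz": 3,"wx": 0,"wy": 0,"wz": 0,"jaw": -1}
    - {"tx": 0,"ty": 0,"tz": 3,"wx": 0,"wy": 0,"wz": 0,"jaw": -1}
    - {"tx": 0,"ty": 0,"tz": 3,"wx": 0,"wy": 0,"wz": 0,"jaw": -1}
    - {"tx": 0,"ty": 0,"tz": 3,"wx": 0,"wy": 0,"wz": 0,"jaw": -1}
    - {"tx": 0,"ty": 0,"tz": 3,"wx": 0,"wy": 0,"wz": 0,"jaw": -1}
    - {"tx": 0,"ty": 0,"tz": 0,"wx": 0,"wy": 0,"wz": 0,"jaw": -1}
    - {"tx": 0,"ty": 0,"tz": 0,"wx": 0,"wy": 0,"wz": 0,"jaw": -1}

```text
time: 24.4
tool_pos: [475.4, -119.6, 237.9]
tcp_rot: [1.424, 1.57, -0.083]
contact_force: [-0.2, -0.2, 0.3]
grip_width: 0.3
```

```bash
python3 -c "
from h import *
from ball import ball
t=mean('top',3);s=mean('scene',3);o=readout.get_obs();print(o['time'],o['tool_pos'],o['contact_force'])
ball(t,s)
u=np.array([np.cos(.0646),np.sin(.0646)])
t=t.astype(np.uint8);s=s.astype(np.uint8)
cv2.imwrite('pics/d1.png',np.hstack([cv2.resize(t[130:230,190:290],None,fx=4,fy=5),cv2.resize(s[140:230,245:317],None,fx=5.555,fy=5.5555)]))
cv2.imwrite('pics/d2.png',s)
"
```

```text
24.7 [ 475.39975055 -118.52103718  237.81743138] [-0.22358958 -0.13817833 -0.47175137]
[(np.int32(50), (np.float64(259.6), np.float64(152.2)), (np.int32(8), np.int32(9))), (np.int32(4), (np.float64(246.5), np.float64(150.0)), (np.int32(4), np.int32(1))), (np.int32(3), (np.float64(253.0), np.float64(149.0)), (np.int32(3), np.int32(1)))]
[(np.int32(65), (np.float64(279.8), np.float64(211.2)), (np.int32(9), np.int32(9)))]
ball [697.9  54.6 154.8] gap 5.0 photometer x,y 87.5 -119.3
```

View pics/d1.png

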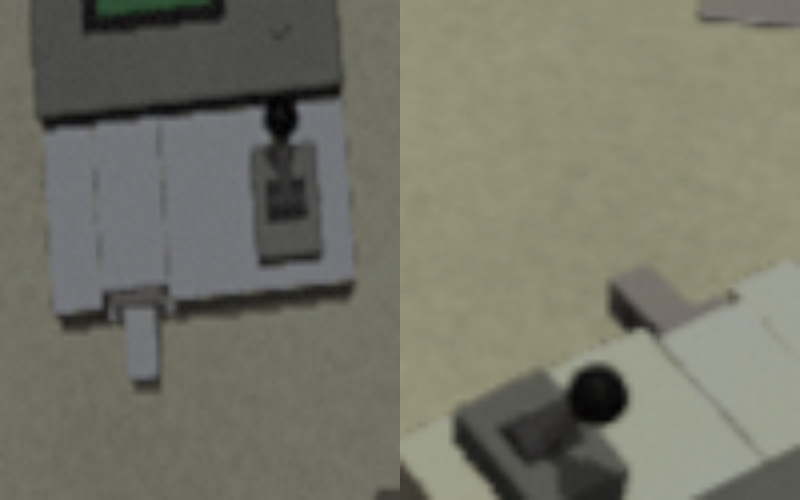

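View pics/d2.png

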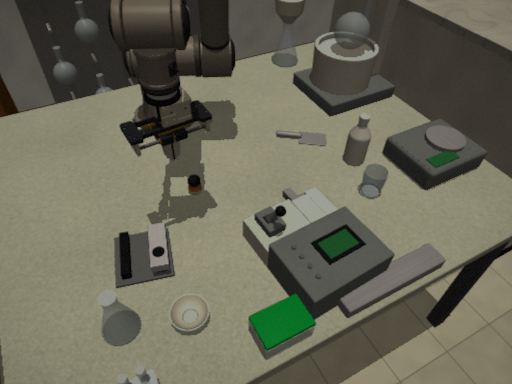

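```bash
python3 -c "
from h import *
print(onz('top',190+146/4,130+380/5,55.5), onz('scene',245+(638-405)/5.555,140+268/5.555,55.5), 'expected rear x about',582.15-22)
bot.close_job()"
```

```text
[555.96920479 163.32555046  55.5       ] [562.48169047 164.73572344  55.5       ] expected rear x about 560.15
the job is handed in; nothing more can be done
```

I slid the narrow carrier into the bay, wells end first, until it rested on the sprung stop. I then threw the clamp lever over to lock and handed the job in at about 25 s of the 72 s.

**Carrier at the stop:** The push force rose from about 2 N of drag to about 5.3 N over the last millimetre, so the carrier pressed the plunger with roughly 3.4 N, under the 12 N limit. The moment readings put that force at carrier height, not at the lever. It sticks out about 43 to 44 mm, inside the 42 to 66 mm given.

**After release:** The last pictures put the carrier's rear end at x = 556 mm in one view and 562 mm in the other. Their mean, 559 mm, agrees with the 560 mm expected if it had not moved. That is within the views' usual error, so they cannot show a shift of a millimetre or two.

**Clamp:** The lever met its end stop at about 6 N. After the arm withdrew, the ball measured about 87 mm behind the front face. That fits the roughly 86 mm I expected for locked, assuming the 1 rad swing is centred on upright.

**Other checks:** In the last scene picture the wide carrier, jar, flask, beaker, bottle and dish stand where they were at the start, and the arm was clear of everything.

**What disagreed or failed:**
- The two camera views differed by about 4 mm in y and 2 to 6 mm in x. I averaged them and confirmed the fit by feel.
- My first arm command was refused for missing keys. Nothing moved.

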